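Exchange the tube blocks of the heater and the shaker

ROBOT

A 6-joint arm with a two-finger parallel gripper is mounted at the origin on the work surface. World frame = base frame: x ahead of the robot, y to its left, z up, the work surface at z = 0. Lengths are in mm, angles in rad, forces in N, time in s.
With the tool pointing down it reaches from about 350 to 775 mm from the base axis. Payload 5.5 kg.
Tool frame: the origin (TCP) lies midway between the tips of the shut fingers; the grasp point (between the pads) lies 19 mm behind it (manip.pinch_z is the distance from the TCP to the grasp point, in mm); x points along the fingers, z is the direction in which the jaws open and shut, and the axes are right-handed (so a half turn about x gives the same grasp; the last joint's range is limited). The gripper opens to 85 mm and grips with 20 to 120 N. Pads are 22 mm wide; open, the fingers measure 114 mm over their backs; the gripper's body (76 mm by 85 mm) begins 54 mm behind the grasp point. The pads swing forward as they close: fully open they stand 13 mm farther back than shut.
Start: joints at [-1.449, 0.313, 0.046, 1.304, 0, 1.431], TCP at [148.815, -555.451, 231.323] pointing down, gripper open.
Joint ranges: [-2.76, 2.76], [-0.86, 1.69], [-1.03, 1.26], [-2.2, 2.34], [-1.47, 1.5], [-3.14, 3.14]. Speed limits (rad/s): [2.57, 2.57, 3.14, 3.14, 3.14, 3.14].

INTERFACE

Orientations are given as [roll, pitch, yaw] about the fixed x, y, z axes, in that order (R = Rz(yaw) Ry(pitch) Rx(roll)).
In Python, from plant import monitor, read_camera, manip gives the robot as it stands. The module is installed in compiled form; this text tells all that it offers.
- The arm moves only by the tool jog_arm, never from a script. Its argument "increments" is one flat list of numbers, 5 for each row, row after row: the closure, from 0 (fully open) to 1 (shut), then the shift along the tool's x, y, z in m, then the turn about the tool's x in degrees. A call has 1 to 20 rows; each row is the pose to reach, as a shift and turn from the pose measured when the call began, along the tool's axes at that moment; what a row does not reach only later rows make up. A row lasts 1/8 s, in which the tool goes at most 62.5 mm and 10.7 degrees, less where a joint would pass 70% of its speed; a pose out of reach is approached as far as the arm can. A call with a gripper value outside its range is refused whole. The fingers move at their own pace and stop on an object; the grip force is fixed at half the most. Time passes only in rows, so rows that repeat a pose let the fingers close. It gives the time, the measured TCP pose, the force and the opening at its end, in the units of the state.
- monitor.get_obs(): the state, without advancing time (a new reading comes with each control period).
- read_camera(name): name is "side" or "top" or "wrist"; returns a dict with "image" (480x640x3 uint8, red, green, blue), "mtx" (3x3 intrinsics, pixels), "dist" ([k1, k2, p1, p2, k3] as OpenCV has them; the pictures are not rectified), "world_from_camera" (4x4, takes a point from camera to world coordinates); the wrist camera has in their place "tool_from_camera" (4x4, takes a point from camera to tool coordinates, whose origin is the TCP and whose axes are the tool frame's). Camera axes: x right, y up, looking along -z (the intrinsics and any distortion apply to the point x, -y, -z); pixel columns grow to the right and rows downward; lengths in mm; the calibration is good to about 2 mm. A picture is of the moment at which its call begins: read the wrist's pose just before it. There is no depth.
- manip.close_job(): hands the job in, once; it reports no verdict.
The state is a dict: "time_s": time; "joint_pos": joint angles; "joint_vel": joint speeds; "joint_torque": joint torques, N m; "position": TCP position; "eef_rot": TCP orientation; "wrist_force": force on the tool from outside, world axes, zero at the start; "moment": the same for the moment, N m; "gripper_width": opening from 0.0 (shut) to 1.0 (fully open).
Only numpy, scipy, OpenCV 4.12 (cv2) and the standard library are available. Lean on these libraries where they do the work, as an engineer would, in place of code of your own. Each camera call takes 0.05 s, during which the arm holds its last target.

TASK

The two tube blocks are on the wrong machines: exchange them, so that the block with the two large bores ends on the shaker and the one with the many small bores on the heater. The small-bore block is the shallow one and needs the plain spacer plate under it on the heater's pins; the hold-down frame goes over the shaker's pins on top of the large-bore block. Everything must end fully down on its two pins and let go; the white tile is free to park a block on, and leave the bottle, the vial and the beaker standing where they are.

Things in the scene. Friction and masses are not known exactly. Their poses are not given: they have to be found in the camera images.
- large_block_mid (a point): the large-bore block: a bare aluminium block 120 mm long (its y), 50 mm wide (its x), 40 mm high, with two big 30 mm bores in its top and two upright round holes of 12 mm right through it, 96 mm apart, 48 mm either side of its centre along its long axis. At the start it sits on the heater's pins. The point is its centre, 20 mm above its underside; z is up. The same either way round. About 0.5 kg
- small_block_mid (a point): the small-bore block: a bare aluminium block 120 mm long (its y), 50 mm wide (its x), 30 mm high, with 18 small 9 mm bores in its top and two upright round holes of 12 mm right through it, 96 mm apart, 48 mm either side of its centre along its long axis. At the start it sits on the shaker's pins, which stick out 20 mm above it. The point is its centre, 15 mm above its underside; z is up. The same either way round. About 0.4 kg
- spacer_mid (a point): the spacer: a plain flat aluminium plate 120 mm long (its y), 50 mm wide (its x), 10 mm thick, no openings but two upright round holes of 12 mm right through it, 96 mm apart, 48 mm either side of its centre along its long axis. It lies flat on the bench at the start. The point is its centre, 5 mm above its underside; z is up. The same either way round. About 0.15 kg
- frame_mid (a point): the hold-down frame: a flat steel frame 120 mm long (its y), 56 mm wide (its x), 8 mm thick, with a rectangular window 68 x 38 mm in the middle (so the bars beside it are 9 mm wide) and two upright round holes of 12 mm right through it, 96 mm apart, 48 mm either side of its centre along its long axis. It lies flat on the bench at the start. The point is its centre, 4 mm above its underside; z is up. The same either way round. About 0.25 kg
- heater_seat (a point): the seat of the dry-block heater, a fixed cream box 150 x 160 mm, its top 58 mm above the bench, with a black plate (66 x 134 mm) on top and a dark display in front. The point is the centre of the seat, on the plate's upper face, 64 mm above the bench; z is up. Two fixed upright steel pins, 8 mm thick with tips tapered over the last 7 mm to 3 mm, stand 48 mm either side of it along its y and rise 36 mm above the plate
- shaker_seat (a point): the seat of the block shaker, a fixed low grey box 156 x 166 mm with a bright steel platform (94 x 146 mm) raised above it on a round neck and two black dials in front. The point is the centre of the seat, on the platform's upper face, 62 mm above the bench; z is up. Two fixed upright steel pins, 8 mm thick with tips tapered over the last 7 mm to 3 mm, stand 48 mm either side of it along its y and rise 50 mm above the platform
- tile_top (a point): a fixed white ceramic tile, 145 mm (its y) by 85 mm (its x), 8 mm thick, free at the start: room to park one block. The point is the centre of its upper face, 8 mm above the bench; z is up
- bottle_mid (a point): bystander: an amber glass bottle, 50 mm across, 115 mm high, standing between the two machines. The point is its centre, 57 mm above the bench
- vial_mid (a point): bystander: a small capped glass vial, 24 mm across, 48 mm high, standing on the near part of the bench. The point is its centre, 24 mm above the bench
- beaker_mid (a point): bystander: a small empty glass beaker, 32 mm across, 42 mm high, standing on the near part of the bench. The point is its centre, 21 mm above the bench
There are look-alikes about, which are no part of the job. Leave any black or yellow look-alike of the part that bears spacer_mid alone. What is shaped like the part that bears small_block_mid but red is not meant.

How it is judged:
By the outcome, as a careful person would: the job done as asked, in the order asked, and still so for the second after the job is handed in, with the robot touching nothing.
It also fails if it takes over 144 s, if anything falls off the work surface, if the arm or the gripper's body presses on something with over 40 N, if the wrist force passes 120 N, or if a joint passes its speed limit or range.

## Working session

There is one attempt and no reset: what is moved stays moved. The work goes in short steps, Python scripts to look and compute and a tool call to move; the robot and the scene stay as the last step left them, time stands still between calls to the robot, and variables do not carry over. Pictures are saved under pics/ and viewed, and the job is handed in when it is done.

Besides the shell and the picture viewer there is one more tool, called after ">>>" as name(argument=value, ...) on one line, values as JSON. jog_arm: Moves the arm, as the interface text tells. Its arguments: {"type":"object","properties":{"increments":{"type":"array"}},"required":["increments"]}

```bash
mkdir -p pics; ls
python3 - <<'E'
from plant import monitor, read_camera, manip
import cv2, numpy as np
np.set_printoptions(precision=4,suppress=True)
print(monitor.get_obs()); print(manip.pinch_z)
for n in ["side","top","wrist"]:
    r=read_camera(n); cv2.imwrite(f"pics/{n}0.png",r["image"][:,:,::-1])
    print(n,r["mtx"],r["dist"],r.get("world_from_camera",r.get("tool_from_camera")))
E
```

```text
pics
{'time_s': 0.0, 'joint_pos': array([-1.4486,  0.314 ,  0.045 ,  1.3036, -0.    ,  1.4312]), 'joint_vel': array([-0.0003, -0.0009, -0.0004,  0.0003,  0.0007, -0.0007]), 'joint_torque': array([  0.0007, -48.0622,  29.8533,   0.0191,  -0.0001,   0.    ]), 'position': array([ 148.7337, -554.9145,  230.4182]), 'eef_rot': array([3.0128, 1.569 , 1.7038]), 'wrist_force': array([ 0.6259,  0.3181, -0.1375]), 'moment': array([-0.0186, -0.0296,  0.0039]), 'gripper_width': 1.0019963371997938}
18.700000000000003
side [[491.637    0.     318.4049]
 [  0.     491.637  235.6779]
 [  0.       0.       1.    ]] [-0.014  0.     0.     0.     0.   ] [[ -0.766    0.436   -0.4723 -17.8384]
 [ -0.6428  -0.5209   0.5617 608.8738]
 [ -0.0012   0.7338   0.6793 715.7072]
 [  0.       0.       0.       1.    ]]
top [[556.1738   0.     331.0858]
 [  0.     556.1738 240.7029]
 [  0.       0.       1.    ]] [-0.0491  0.      0.      0.      0.    ] [[  -0.0156    0.9879   -0.1544  240.6109]
 [  -0.9996   -0.0115    0.0274   95.4173]
 [   0.0253    0.1547    0.9876 1242.9854]
 [   0.        0.        0.        1.    ]]
wrist [[358.4281   0.     324.1705]
 [  0.     358.4281 236.9389]
 [  0.       0.       1.    ]] [-0.0433  0.      0.      0.      0.    ] [[   0.0019    0.2727   -0.9621 -142.6765]
 [   0.        0.9621    0.2727   68.7853]
 [   1.       -0.0006    0.0019    1.8195]
 [   0.        0.        0.        1.    ]]
```

View pics/top0.png

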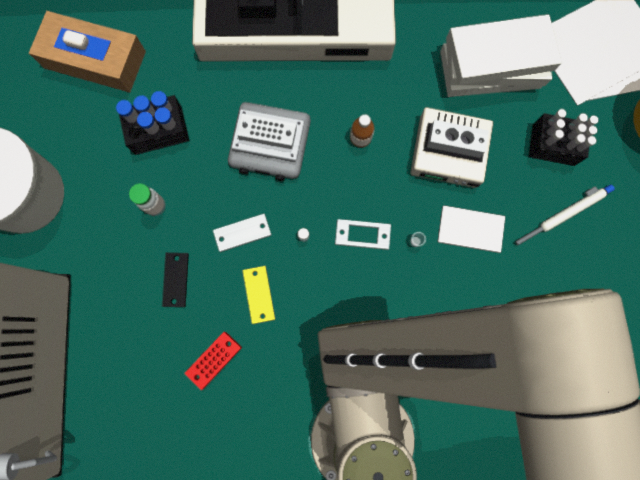

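View pics/side0.png

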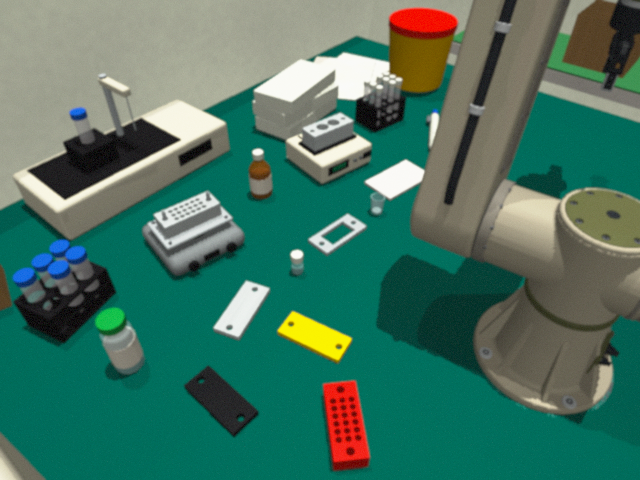

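View pics/wrist0.png

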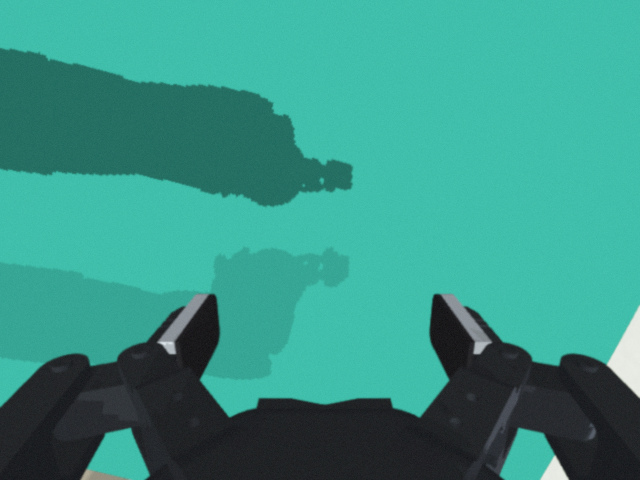

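Top view: heater with large-bore block at (460,137), shaker with small-bore block at (268,130), tile at (472,229). The frame is at (363,234), the plain aluminium spacer at (242,232), and the black (175,280) and yellow (258,295) plates and the red block (213,361) are look-alikes. The bottle is at (363,130), the vial at (303,234) and the beaker at (417,240).

```bash
cat > h.py <<'E'
import numpy as np, cv2
from scipy.spatial.transform import Rotation as Rot
from plant import monitor, read_camera, manip
np.set_printoptions(precision=2,suppress=True)
def tool():
    o=monitor.get_obs(); T=np.eye(4); T[:3,:3]=Rot.from_euler('xyz',o['eef_rot']).as_matrix(); T[:3,3]=o['position']; return T,o
class Cam:
    def __init__(s,name):
        T,s.o=tool(); r=read_camera(name); s.K=r['mtx'];s.d=np.array(r['dist']);s.img=np.ascontiguousarray(r['image'][:,:,::-1])
        s.T=T@r['tool_from_camera'] if name=='wrist' else r['world_from_camera']; s.tool=T
    def ray(s,uv):
        p=cv2.undistortPoints(np.array(uv,float).reshape(-1,1,2),s.K,s.d).reshape(-1,2)
        d=np.c_[p[:,0],-p[:,1],-np.ones(len(p))]@s.T[:3,:3].T
        return s.T[:3,3],d
    def on(s,uv,z):
        c,d=s.ray(uv); return c+d*((z-c[2])/d[:,2])[:,None]
    def proj(s,X):
        Xc=(np.atleast_2d(X)-s.T[:3,3])@s.T[:3,:3]
        q=np.c_[Xc[:,0],-Xc[:,1],-Xc[:,2]]
        return cv2.projectPoints(q.reshape(-1,1,3),np.zeros(3),np.zeros(3),s.K,s.d)[0].reshape(-1,2)
def rect(c,mask,z,amin=300,amax=6000):
    out=[]
    for k in cv2.findContours(mask.astype(np.uint8),cv2.RETR_EXTERNAL,cv2.CHAIN_APPROX_NONE)[0]:
        a=cv2.contourArea(k)
        if amin<a<amax:
            w=c.on(k.reshape(-1,2),z)[:,:2].astype(np.float32); (x,y),(w1,w2),an=cv2.minAreaRect(w)
            if w1>w2: an-=90
            m=k.reshape(-1,2).mean(0)
            # an+90: direction of long axis
            out.append((m,(x,y),(min(w1,w2),max(w1,w2)),(an+90+90)%180-90))
    return out
E
python3 - <<'E'
from h import *
c=Cam('top'); 
hsv=cv2.cvtColor(c.img,cv2.COLOR_BGR2HSV)
m=(hsv[...,1]<60)&(hsv[...,2]>150)
for r in rect(c,m,8): print(*[np.round(x,1) for x in r])
cv2.imwrite('pics/crop1.png',cv2.resize(c.img[95:260,200:520],None,fx=2.5,fy=2.5,interpolation=cv2.INTER_CUBIC))
T,_=tool(); print(T)
print(c.on([[268,130]],92),c.on([[460,137]],104),c.on([[363,130]],57))
E
```

```text
[408.1 442.5] [ -6.9 -93.2] [ 31.8 153.6] 1.2
[598.3 445.8] [ -18.6 -512.8] [158.5 202.1] 87.5
[363.  415.2] [53.9 -2.7] [ 99.6 101.7] 9.3
[362.9 233.6] [448.9 -10.5] [ 57.4 122. ] 83.8
[241.5 232. ] [456.  262.3] [ 51.7 122.2] -72.3
[471.5 228.5] [ 458.3 -259.2] [ 85.5 145.3] 79.8
[573.8 209.4] [ 501.2 -504. ] [ 21.2 179. ] -61.5
[266.3 162.4] [616.3 211.9] [ 25.1 150.6] 83.2
[ 11.6 172.7] [603.6 782.3] [ 77.4 217.9] 4.8
[453.6 144.7] [ 658.4 -228.5] [154.3 165.2] 78.0
[268.7 131.5] [692.2 201.7] [110.8 154.6] 78.8
[290.5  30. ] [969.6 142.9] [117.5 486. ] 89.8
[[  -0.      0.97    0.26  148.79]
 [   0.      0.26   -0.97 -555.13]
 [  -1.      0.     -0.    230.75]
 [   0.      0.      0.      1.  ]]
[[664.37 196.18  92.  ]] [[ 642.01 -218.06  104.  ]] [[675.8  -12.76  57.  ]]
```

View pics/crop1.png

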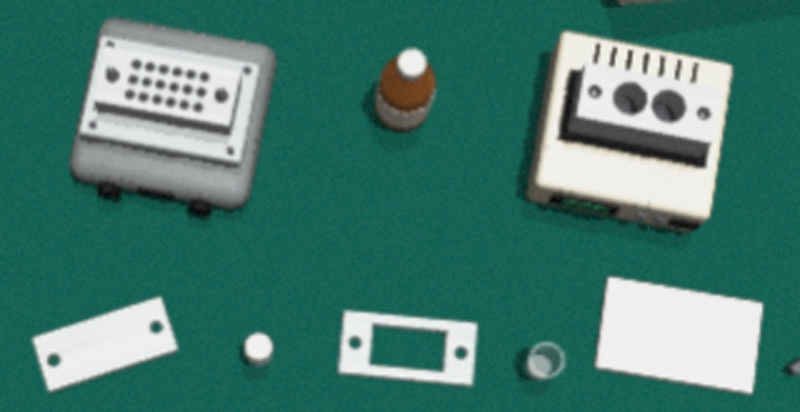

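Crop: the plain bright plate with two holes at (105,345) is the spacer, the windowed one at (408,348) is the frame. The large-bore block is on the cream heater and the small-bore block on the grey shaker. The black, yellow and red look-alikes lie elsewhere. Next I move the wrist camera over the heater.

```bash
cat >> h.py <<'E'
def go(x,y,z,yaw):
    """shift/turn (m, deg) from the measured pose to world TCP & jaw yaw(deg, mod 180 nearest feasible q6)"""
    T,o=tool(); d=T[:3,:3].T@(np.array([x,y,z])-T[:3,3])/1000
    cur=np.degrees(np.arctan2(T[1,2],T[0,2])); t=-((yaw-cur+90)%180-90)
    q0=np.arctan2(y,x)
    print('cur',T[:3,3],'jawyaw %.2f'%cur,'-> shift',np.round(d,4),'turn %.2f'%t,'alt %.2f'%(t-180*np.sign(t)),'dist %.0f'%(np.linalg.norm(d)*1000),'q6 %.2f'%o['joint_pos'][5],'w %.3f'%o['gripper_width'],'F',o['wrist_force'],'t %.2f'%o['time_s'], 'tilt',np.round(T[2,1:3],4))
E
python3 - <<'E'
from h import *
go(642,-218,225,-11)
E
```

```text
cur [ 148.79 -555.13  230.75] jawyaw -75.00 -> shift [ 0.01  0.56 -0.2 ] turn -64.00 alt 116.00 dist 597 q6 1.43 w 1.001 F [-0.31  0.01  0.24] t 0.20 tilt [ 0. -0.]
```

>>> jog_arm(increments=[0,0.005,0.28,-0.1,-32,0,0.01,0.565,-0.2,-64,0,0.01,0.565,-0.2,-64,0,0.01,0.565,-0.2,-64,0,0.01,0.565,-0.2,-64,0,0.01,0.565,-0.2,-64,0,0.01,0.565,-0.2,-64,0,0.01,0.565,-0.2,-64,0,0.01,0.565,-0.2,-64,0,0.01,0.565,-0.2,-64,0,0.01,0.565,-0.2,-64,0,0.01,0.565,-0.2,-64,0,0.01,0.565,-0.2,-64])

```text
time_s: 1.82
position: [641.8, -216.7, 221.3]
eef_rot: [2.157, 1.57, 1.963]
wrist_force: [-0.2, -0.3, 0.9]
gripper_width: 1.001
```

Run:
```python
from h import *
c=Cam('wrist'); cv2.imwrite('pics/w1.png',c.img); go(642,-218,225,-11)
```

```text
cur [ 641.84 -216.8   221.41] jawyaw -11.11 -> shift [-0. -0.  0.] turn -0.11 alt 179.89 dist 4 q6 1.32 w 1.000 F [-0.21 -0.28  0.05] t 1.88 tilt [ 0. -0.]
```

View pics/w1.png

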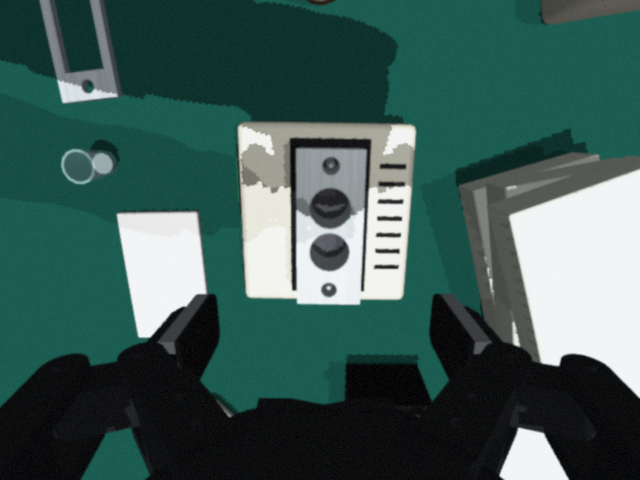

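Wrist view: large block at centre with pin holes at (331,166) and (329,290), bores at (330,208) and (329,252). The tile is at (160,270) and the beaker at (80,165).

```bash
cat >> h.py <<'E'
def dark(c,uv,r,z,thr=None,pol=1):
    """refine centre of dark blob near uv: returns ellipse centre px, world pt on z, axes"""
    res=[]
    g=cv2.cvtColor(c.img,cv2.COLOR_BGR2GRAY)
    for u,v in uv:
        u0,v0=int(u-r),int(v-r); p=g[v0:v0+2*r+1,u0:u0+2*r+1]
        pb=cv2.resize(p,None,fx=4,fy=4,interpolation=cv2.INTER_CUBIC)
        t,b=cv2.threshold(pb,0 if thr is None else thr,255,(cv2.THRESH_BINARY_INV if pol>0 else cv2.THRESH_BINARY)+(cv2.THRESH_OTSU if thr is None else 0))
        ks=cv2.findContours(b,cv2.RETR_EXTERNAL,cv2.CHAIN_APPROX_NONE)[0]
        ks=[k for k in ks if len(k)>20]
        k=min(ks,key=lambda k:np.linalg.norm(cv2.minEnclosingCircle(k)[0]-np.array([4*r+2,4*r+2])))
        k=cv2.convexHull(k)
        e=cv2.fitEllipse(k) if len(k)>=5 else None
        ctr=(np.array(e[0])+.5)/4-.5+[u0,v0]
        res.append((ctr,c.on([ctr],z)[0],np.array(e[1])/4,t))
    return res
E
python3 - <<'E'
from h import *
c=Cam('wrist')
R=dark(c,[(331,166),(329,290)],10,104)+dark(c,[(330,208),(329,252)],25,104)
for r in R: print(*r)
a,b=R[0][1],R[1][1]; print('len',np.linalg.norm(a-b),(a+b)/2,'yaw',np.degrees(np.arctan2(*(a-b)[1::-1]))-90)
a,b=R[2][1],R[3][1]; print('len',np.linalg.norm(a-b),(a+b)/2)
print(c.proj([[641.8,-216.7,104]]))
cv2.imwrite('pics/c2.png',cv2.resize(c.img[130:320,270:400],None,fx=3,fy=3,interpolation=cv2.INTER_CUBIC))
g=cv2.cvtColor(c.img,cv2.COLOR_BGR2GRAY)
for v in (185,230,270): print(g[v,285:375])
E
```

```text
[330.5  165.28] [ 655.65 -171.17  104.  ] [17.26 17.27] 106.0
[328.35 289.35] [ 635.94 -265.17  104.  ] [14.09 15.21] 165.0
[328.6  207.28] [ 648.53 -200.87  104.  ] [39.29 49.47] 121.0
[328.95 251.67] [ 642.29 -234.66  104.  ] [37.35 39.14] 154.0
len 96.04825450714331 [ 645.79 -218.17  104.  ] yaw -11.84339495992944
len 34.36640310333298 [ 645.41 -217.77  104.  ]
[[323.78 229.4 ]]
[132 120 118 116 100  61  19   5   3  25  68 119 147 150 148 152 152 149
 149 150 150 156 151 147 149 149 151 152 154 149 153 150 152 153 148 147
 151 156 148 152 155 152 154 153 154 148 151 148 151 154 156 155 156 157
 154 154 154 155 159 156 159 157 154 150 154 152 148 154 157 157 155 155
 151 150 150 156 151 149 145 120  68  32  34  70 124 155 165 165 164 168]
[237 233 231 231 227 194  99  33  31  36  81 158 216 228 226 226 226 225
 225 224 227 228 232 232 234 233 230 229 228 227 226 230 228 228 228 226
 230 227 226 226 225 227 225 223 224 221 222 224 227 228 231 229 228 227
 227 229 228 230 230 230 230 228 228 226 224 224 224 224 224 226 232 241
 241 243 241 242 238 218 146  67  63 137 215 240 243 244 243 243 244 244]
[243 239 233 229 225 197 111  45  30  28  78 172 234 242 242 243 242 241
 241 241 242 243 242 242 241 242 243 243 242 242 242 242 243 241 239 236
 222 202 179 171 166 155 135 125 121 127 138 158 168 181 191 208 227 235
 241 242 244 244 244 242 243 243 242 240 240 240 241 241 240 239 240 240
 241 239 236 223 165  80  59 123 206 238 243 243 243 244 243 242 241 240]
```

View pics/c2.png

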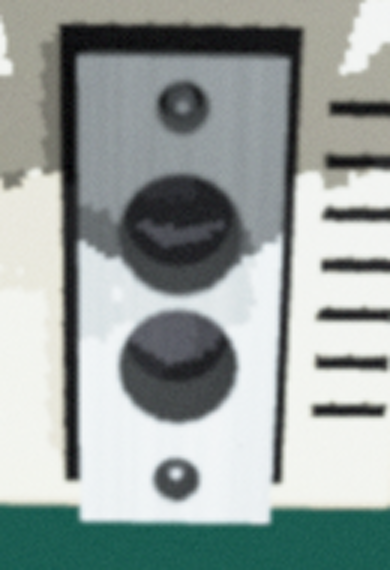

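Run:
```python
from h import *
go(645.8,-218.2,72,-11.8)
```

```text
cur [ 641.91 -216.8   221.47] jawyaw -11.10 -> shift [ 0.15 -0.    0.  ] turn 0.70 alt -179.30 dist 150 q6 1.32 w 1.000 F [-0.31  0.63  0.53] t 1.93 tilt [ 0. -0.]
```

```bash
sed -i "s/np.round(d,4)/np.round(d*1000,1),'mm'/" h.py
```

>>> jog_arm(increments=[0,0.03,-0.0006,0.0041,0.7,0,0.07,-0.0006,0.0041,0.7,0,0.11,-0.0006,0.0041,0.7,0,0.135,-0.0006,0.0041,0.7,0,0.15,-0.0006,0.0041,0.7,0,0.15,-0.0006,0.0041,0.7,1,0.15,-0.0006,0.0041,0.7,1,0.15,-0.0006,0.0041,0.7,1,0.15,-0.0006,0.0041,0.7,1,0.15,-0.0006,0.0041,0.7,1,0.15,-0.0006,0.0041,0.7,1,0.15,-0.0006,0.0041,0.7])

```text
time_s: 3.42
position: [646.5, -218.4, 73.3]
eef_rot: [0.034, 1.569, -0.172]
wrist_force: [-0.4, 0.5, 6.0]
gripper_width: 0.577
```

Run:
```python
from h import *
c=Cam('wrist'); cv2.imwrite('pics/w2.png',c.img); go(645.8,-218.2,72,-11.8)
```

```text
cur [ 646.56 -218.41   73.29] jawyaw -11.80 -> shift [ 1.3  0.  -0.8] mm turn -0.00 alt 180.00 dist 2 q6 1.33 w 0.570 F [-1.52  0.16  6.2 ] t 3.48 tilt [0. 0.]
```

View pics/w2.png

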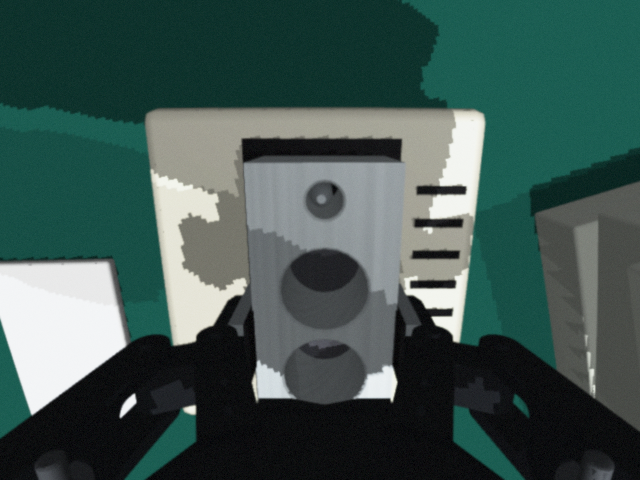

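Block gripped (opening 0.57), and its upper hole is at (325,200). I lift it straight up.

>>> jog_arm(increments=[1,-0.012,0,0,0,1,-0.025,0,0,0,1,-0.04,0,0,0,1,-0.06,0,0,0,1,-0.075,0,0,0,1,-0.075,0,0,0,1,-0.075,0,0,0])

```text
time_s: 4.35
position: [646.1, -218.2, 147.7]
eef_rot: [0.193, 1.569, -0.013]
wrist_force: [-0.5, 0.9, -5.4]
gripper_width: 0.573
```

Run:
```python
from h import *
c=Cam('wrist'); cv2.imwrite('pics/w3.png',c.img); go(458.3,-259.2,148,-10.2)
c=Cam('side'); cv2.imwrite('pics/s3.png',c.img[80:250,240:480])
```

```text
cur [ 645.86 -218.14  147.31] jawyaw -11.80 -> shift [  -0.8  -78.6 -175.2] mm turn -1.60 alt 178.40 dist 192 q6 1.33 w 0.579 F [ 0.41  0.08 -5.47] t 4.40 tilt [0. 0.]
```

View pics/w3.png

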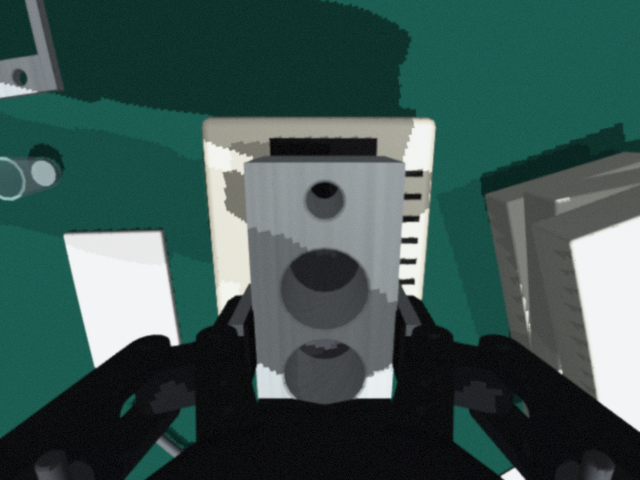

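The block is held (−5.4 N) and clear of the heater. On to the tile.

>>> jog_arm(increments=[1,0,-0.016,-0.035,-0.4,1,0,-0.035,-0.08,-0.8,1,0,-0.055,-0.125,-1.2,1,0,-0.072,-0.16,-1.6,1,0,-0.0786,-0.1752,-1.6,1,0.02,-0.0786,-0.1752,-1.6,1,0.055,-0.0786,-0.1752,-1.6,1,0.09,-0.0786,-0.1752,-1.6,1,0.11,-0.0786,-0.1752,-1.6,1,0.12,-0.0786,-0.1752,-1.6,1,0.126,-0.0786,-0.1752,-1.6,1,0.13,-0.0786,-0.1752,-1.6,1,0.13,-0.0786,-0.1752,-1.6])

```text
time_s: 6.08
position: [458.8, -259.5, 17.6]
eef_rot: [-0.056, 1.569, -0.234]
wrist_force: [0.3, -0.4, -4.6]
gripper_width: 0.577
```

Run:
```python
from h import *
c=Cam('wrist'); cv2.imwrite('pics/w4.png',c.img); go(458.3,-259.2,148,-10.2)
```

```text
cur [ 458.73 -259.49   17.67] jawyaw -10.20 -> shift [-130.3    0.2   -0.3] mm turn -0.00 alt 180.00 dist 130 q6 1.08 w 0.576 F [-0.97  1.21 -4.09] t 6.12 tilt [-0.  0.]
```

View pics/w4.png

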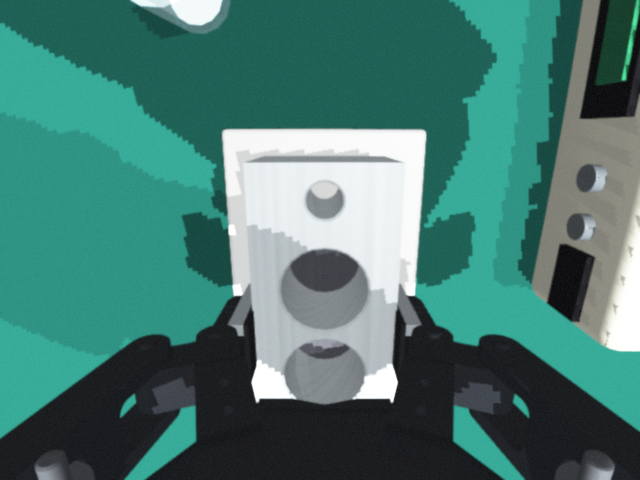

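>>> jog_arm(increments=[1,0.001,0,0,0,1,0.0015,0,0,0,0,0.0015,0,0,0,0,0.0015,0,0,0,0,0.0015,0,0,0,0,0.0015,0,0,0,0,-0.03,0,0,0,0,-0.09,0,0,0,0,-0.15,0,0,0,0,-0.2,0.02,0.04,0,0,-0.203,0.0786,0.178,1.6,0,-0.203,0.0786,0.178,1.6,0,-0.203,0.0786,0.178,1.6,0,-0.203,0.0786,0.178,1.6,0,-0.203,0.0786,0.178,1.6])

```text
time_s: 8.0
position: [646.9, -213.6, 220.4]
eef_rot: [1.166, 1.571, 0.96]
wrist_force: [0.1, 0.9, 0.4]
gripper_width: 1.004
```

Run:
```python
from h import *
c=Cam('wrist'); cv2.imwrite('pics/w5.png',c.img); go(645.8,-218.2,220,-11.8)
p=c.proj([[655.6,-171.2,100],[635.9,-265.2,100],[655.6,-171.2,64],[635.9,-265.2,64]]);print(p)
cv2.imwrite('pics/c5.png',cv2.resize(c.img[130:320,250:420],None,fx=3,fy=3,interpolation=cv2.INTER_CUBIC))
```

```text
cur [ 646.56 -213.81  220.73] jawyaw -11.84 -> shift [ 0.7 -4.5  0.2] mm turn -0.04 alt 179.96 dist 5 q6 1.34 w 1.003 F [ 0.07 -0.21  0.41] t 8.05 tilt [0. 0.]
[[323.6  170.66]
 [323.58 292.51]
 [323.71 166.62]
 [323.68 275.63]]
```

View pics/w5.png

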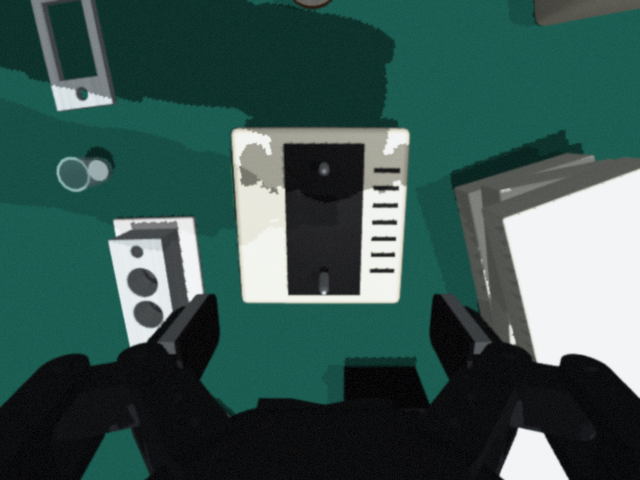

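View pics/c5.png

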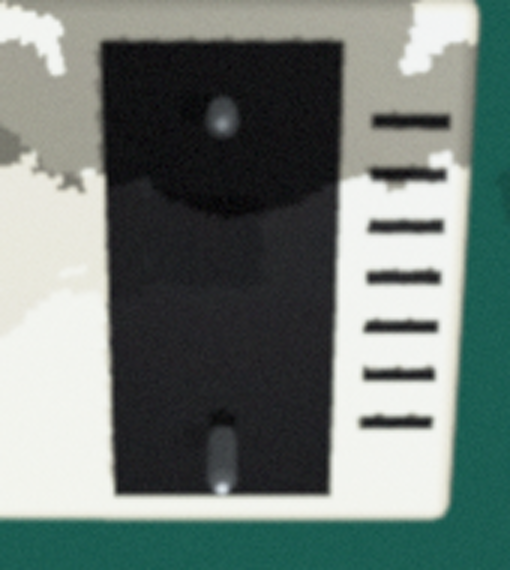

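Pins (empty heater): tips at about (324.3,170.7) and (324,292.3). The block-hole prediction was (323.6,170.7) and (323.6,292.5), so the seat is (646,−218), yaw −11.8°. The large block stands on the tile. Now the spacer.

Run:
```python
from h import *
go(456,262,130,17.7)
```

```text
cur [ 646.56 -213.81  220.73] jawyaw -11.84 -> shift [  90.7  426.6 -284.1] mm turn -29.54 alt 150.46 dist 521 q6 1.34 w 1.003 F [ 0.07 -0.21  0.41] t 8.05 tilt [0. 0.]
```

>>> jog_arm(increments=[0,0,0.04,-0.03,-3,0,0,0.427,-0.284,-29.5,0,0,0.427,-0.284,-29.5,0,0,0.427,-0.284,-29.5,0,0,0.427,-0.284,-29.5,0,0,0.427,-0.284,-29.5,0,0,0.427,-0.284,-29.5,0,0.03,0.427,-0.284,-29.5,0,0.091,0.427,-0.284,-29.5,0,0.091,0.427,-0.284,-29.5,0,0.091,0.427,-0.284,-29.5,0,0.091,0.427,-0.284,-29.5,0,0.091,0.427,-0.284,-29.5])

```text
time_s: 9.68
position: [458.0, 261.9, 131.5]
eef_rot: [-0.013, 1.567, 0.294]
wrist_force: [-0.1, -0.4, 0.2]
gripper_width: 1.001
```

Run:
```python
from h import *
c=Cam('wrist'); cv2.imwrite('pics/w6.png',c.img); go(456,262,130,17.7)
```

```text
cur [457.71 261.89 131.16] jawyaw 17.57 -> shift [ 1.2  0.6 -1.6] mm turn -0.13 alt 179.87 dist 2 q6 1.63 w 0.998 F [ 0.6  -0.92 -0.56] t 9.72 tilt [-0.  0.]
```

View pics/w6.png

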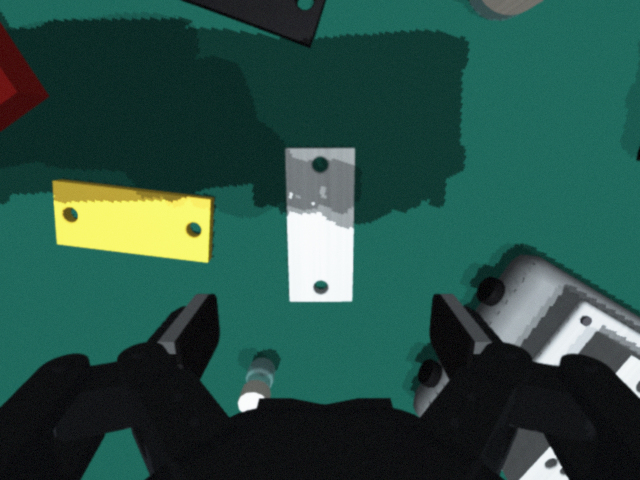

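Plain bright plate at centre is the spacer, with holes at (320,164) and (320,288). The yellow look-alike is left at (135,220), the vial at (258,385).

Run:
```python
from h import *
c=Cam('wrist')
R=dark(c,[(320,164),(320,288)],10,10)
for r in R: print(*r)
a,b=R[0][1],R[1][1]; m=(a+b)/2; y=np.degrees(np.arctan2(*(a-b)[1::-1]))-90
print('len',np.linalg.norm(a-b),m,'yaw',y)
go(m[0],m[1],2,y)
cv2.imwrite('pics/c6.png',cv2.resize(c.img[130:320,250:390],None,fx=3,fy=3,interpolation=cv2.INTER_CUBIC))
```

```text
[320.18 164.8 ] [440.62 306.21  10.  ] [15.96 17.18] 89.0
[320.79 287.21] [469.77 214.82  10.  ] [13.37 14.72] 163.0
len 95.92075022333788 [455.19 260.52  10.  ] yaw 17.691390750177035
cur [457.4  261.97 130.84] jawyaw 17.59 -> shift [128.8  -0.7  -2.9] mm turn -0.10 alt 179.90 dist 129 q6 1.63 w 0.998 F [ 0.18  0.33 -0.84] t 9.78 tilt [-0.  0.]
```

View pics/c6.png

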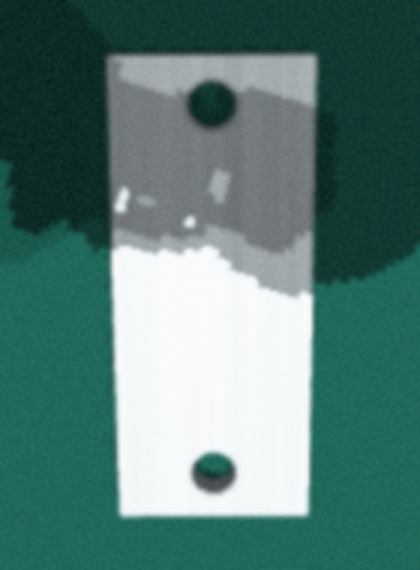

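>>> jog_arm(increments=[0,0.03,-0.0007,-0.0029,0,0,0.07,-0.0007,-0.0029,0,0,0.1,-0.0007,-0.0029,0,0,0.12,-0.0007,-0.0029,0,0,0.128,-0.0007,-0.0029,0,0,0.131,-0.0007,-0.0029,0,0,0.131,-0.0007,-0.0029,0,1,0.131,-0.0007,-0.0029,0,1,0.131,-0.0007,-0.0029,0,1,0.131,-0.0007,-0.0029,0,1,0.131,-0.0007,-0.0029,0,1,0.131,-0.0007,-0.0029,0,1,0.131,-0.0007,-0.0029,0])

```text
time_s: 11.4
position: [455.8, 260.8, 0.9]
eef_rot: [-0.004, 1.567, 0.303]
wrist_force: [-0.4, 0.1, 5.2]
gripper_width: 0.559
```

Run:
```python
from h import *
c=Cam('wrist'); cv2.imwrite('pics/w7.png',c.img); go(455,260.5,2,17.7)
```

```text
cur [455.77 260.77   0.9 ] jawyaw 17.59 -> shift [-1.1 -0.  -0.8] mm turn -0.11 alt 179.89 dist 1 q6 1.63 w 0.565 F [-1.33 -0.55  5.77] t 11.45 tilt [-0.  0.]
```

View pics/w7.png

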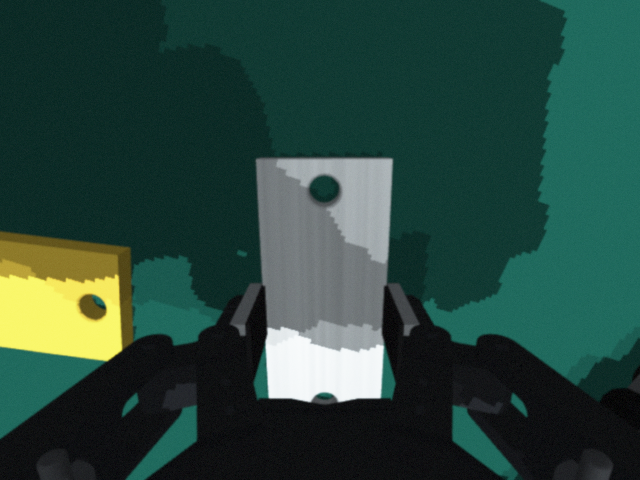

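>>> jog_arm(increments=[1,-0.01,0,0,0,1,-0.03,0,0,0,1,-0.06,0,0,0,1,-0.09,0,0,0,1,-0.12,0,0,0,1,-0.14,0,0,0,1,-0.14,0,0,0,1,-0.14,0,0,0])

```text
time_s: 12.45
position: [454.7, 260.4, 140.3]
eef_rot: [-0.029, 1.568, 0.278]
wrist_force: [-0.3, 0.5, -1.3]
gripper_width: 0.563
```

Run:
```python
from h import *
c=Cam('wrist'); cv2.imwrite('pics/w8.png',c.img[120:420,160:500])
z=c.tool[2,3]+9.1
R=dark(c,[(324,190)],14,z)
p=R[0]; print(p); print('tool', np.linalg.inv(c.tool)@np.r_[p[1],1])
go(646,-218.2,160,-11.8)
```

```text
(array([323.91, 189.14]), array([439.65, 306.29, 149.39]), array([27.33, 30.48]), 70.0)
tool [-9.11 48.26 -0.48  1.  ]
cur [454.46 260.3  139.86] jawyaw 17.59 -> shift [ -20. -514.   38.] mm turn 29.39 alt -150.61 dist 516 q6 1.63 w 0.560 F [-0.54 -0.12 -1.92] t 12.50 tilt [-0.  0.]
```

View pics/w8.png

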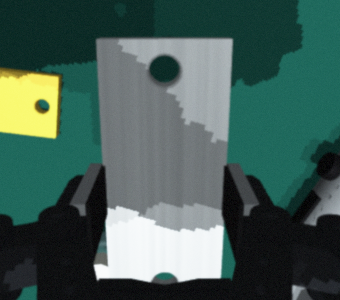

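Spacer held level, its far hole at tool (48.3, −0.5). Carrying it above the heater.

>>> jog_arm(increments=[1,-0.02,-0.02,0.002,3,1,-0.02,-0.06,0.005,6,1,-0.02,-0.11,0.008,9,1,-0.02,-0.165,0.013,12,1,-0.02,-0.22,0.018,15,1,-0.02,-0.275,0.023,18,1,-0.02,-0.33,0.028,21,1,-0.02,-0.385,0.032,24,1,-0.02,-0.44,0.036,27,1,-0.02,-0.485,0.037,29.4,1,-0.02,-0.505,0.038,29.4,1,-0.02,-0.514,0.038,29.4,1,-0.02,-0.514,0.038,29.4,1,-0.02,-0.514,0.038,29.4])

```text
time_s: 14.25
position: [645.6, -216.9, 159.7]
eef_rot: [0.973, 1.569, 0.768]
wrist_force: [-0.6, -0.0, -0.7]
gripper_width: 0.559
```

Run:
```python
from h import *
c=Cam('wrist'); cv2.imwrite('pics/w9.png',c.img)
z=c.tool[2,3]+9.1
R=dark(c,[(324,190)],14,z)
p=R[0]; print(p); print('tool', np.linalg.inv(c.tool)@np.r_[p[1],1])
print(c.proj([[656.,-171.2,100],[656,-171.2,64]]))
go(646.8,-218.5,112,-11.8)
```

```text
(array([324.1 , 188.92]), array([ 655.82, -169.65,  168.85]), array([26.85, 30.04]), 55.0)
tool [-9.02 48.34  0.4   1.  ]
[[325.01 174.35]
 [324.89 168.83]]
cur [ 645.73 -216.86  160.04] jawyaw -11.73 -> shift [48.  -1.5  1.3] mm turn 0.07 alt -179.93 dist 48 q6 1.33 w 0.562 F [ 0.23  0.51 -0.52] t 14.30 tilt [0. 0.]
```

View pics/w9.png

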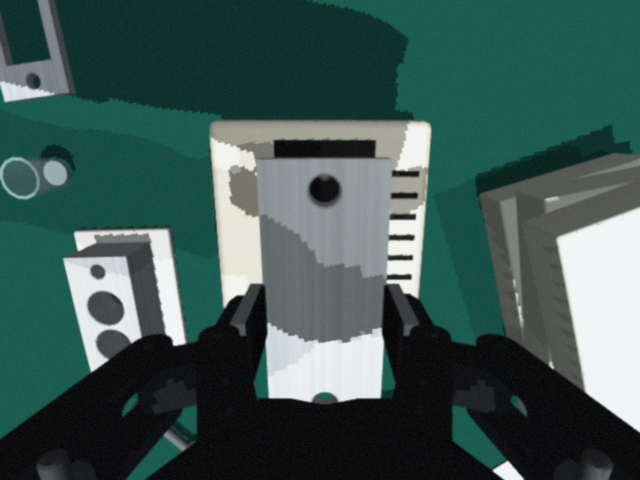

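>>> jog_arm(increments=[1,0.015,-0.0016,0.001,0,1,0.035,-0.0016,0.001,0,1,0.05,-0.0016,0.001,0,1,0.055,-0.0016,0.001,0,1,0.055,-0.0016,0.001,0,1,0.055,-0.0016,0.001,0])

```text
time_s: 15.05
position: [647.0, -218.8, 105.8]
eef_rot: [0.34, 1.568, 0.136]
wrist_force: [-0.0, -0.4, -1.7]
gripper_width: 0.562
```

```bash
cat >> h.py <<'E'
def hole(dz,uv=(324,190),r=14):
    c=Cam('wrist'); R=dark(c,[uv],r,c.tool[2,3]+dz); p=R[0]; print('hole',p[0],'world',p[1],'tool',(np.linalg.inv(c.tool)@np.r_[p[1],1])[:3]); return c
E
python3 - <<'E'
from h import *
c=hole(9.1); cv2.imwrite('pics/w10.png',cv2.resize(c.img[120:260,220:430],None,fx=3,fy=3,interpolation=cv2.INTER_CUBIC))
go(646.4,-218.4,65,-11.8)
E
```

```text
hole [324.23 188.99] world [ 657.2  -171.58  114.94] tool [-9.05 48.32  0.44]
cur [ 647.02 -218.88  105.95] jawyaw -11.73 -> shift [40.9  0.3 -0.8] mm turn 0.07 alt -179.93 dist 41 q6 1.33 w 0.560 F [ 0.55  0.4  -0.62] t 15.10 tilt [0. 0.]
```

View pics/w10.png

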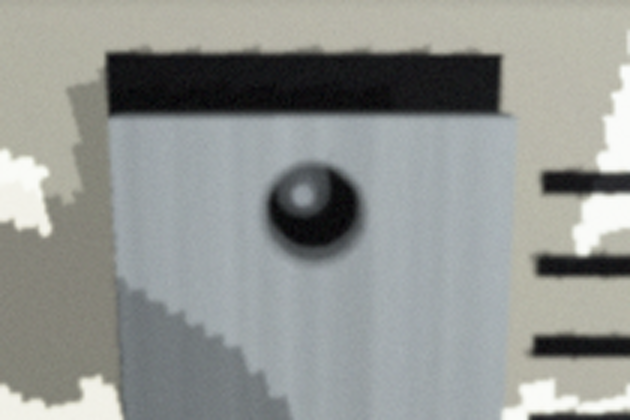

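Run:
```python
from h import *
c=hole(9.1); print(c.on([[321.7,184.3]],100)); print((np.linalg.inv(c.tool)@np.r_[c.on([[321.7,184.3]],100)[0],1])[:3])
```

```text
hole [324.06 188.99] world [ 657.19 -171.65  115.05] tool [-9.05 48.32  0.38]
[[ 656.22 -171.63  100.  ]]
[ 5.99 48.13 -0.62]
```

The pin tip shows inside the hole, 1 mm off along the jaw axis. I correct that and descend.

>>> jog_arm(increments=[1,0,0,-0.001,0,1,0.005,0,-0.001,0,1,0.013,0,-0.001,0,1,0.021,0,-0.001,0,1,0.029,0,-0.001,0,1,0.035,0,-0.001,0,1,0.039,0,-0.001,0,1,0.041,0,-0.001,0,1,0.041,0,-0.001,0])

```text
time_s: 16.27
position: [646.3, -218.7, 65.2]
eef_rot: [0.234, 1.567, 0.029]
wrist_force: [1.6, -0.1, -1.3]
gripper_width: 0.563
```

Run:
```python
from h import *
c=hole(9.1); cv2.imwrite('pics/w11.png',c.img)
go(646.4,-218.4,65,-11.8)
```

```text
hole [323.17 190.76] world [ 656.02 -172.07   74.27] tool [-9.06 47.66  0.05]
cur [ 646.4  -218.73   65.17] jawyaw -11.73 -> shift [ 0.2  0.3 -0.1] mm turn 0.07 alt -179.93 dist 0 q6 1.33 w 0.559 F [ 0.05  0.32 -1.4 ] t 16.32 tilt [0. 0.]
```

View pics/w11.png

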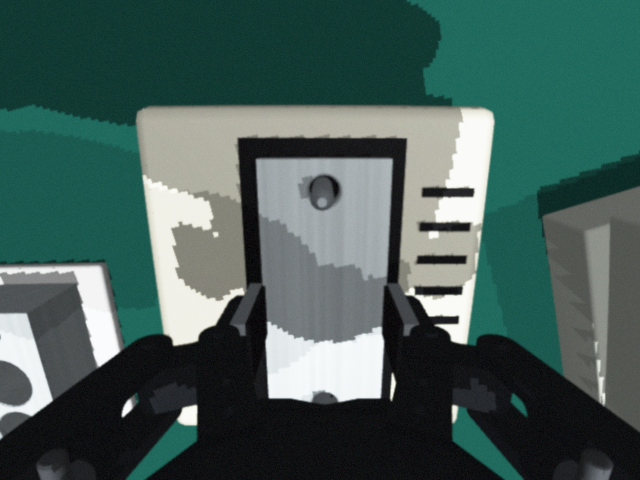

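>>> jog_arm(increments=[1,0.001,0,0,0,0,0.001,0,0,0,0,0.001,0,0,0,0,0.001,0,0,0,0,-0.001,0,0,0,0,-0.03,0,0,0,0,-0.09,0,0,0,0,-0.145,0,0,0,0,-0.145,0,0,0,0,-0.145,0,0,0])

```text
time_s: 17.58
position: [645.8, -218.7, 210.1]
eef_rot: [0.18, 1.567, -0.025]
wrist_force: [0.1, 0.2, -0.3]
gripper_width: 1.001
```

Run:
```python
from h import *
c=Cam('wrist'); cv2.imwrite('pics/w12.png',cv2.resize(c.img[120:330,240:410],None,fx=2.8,fy=2.8,interpolation=cv2.INTER_CUBIC))
go(664,196,205,-11.5)
```

```text
cur [ 645.23 -218.5   208.93] jawyaw -11.73 -> shift [  4.3 409.6 -65.9] mm turn -0.23 alt 179.77 dist 415 q6 1.33 w 0.999 F [ 0.14  0.37 -1.41] t 17.62 tilt [0. 0.]
```

View pics/w12.png

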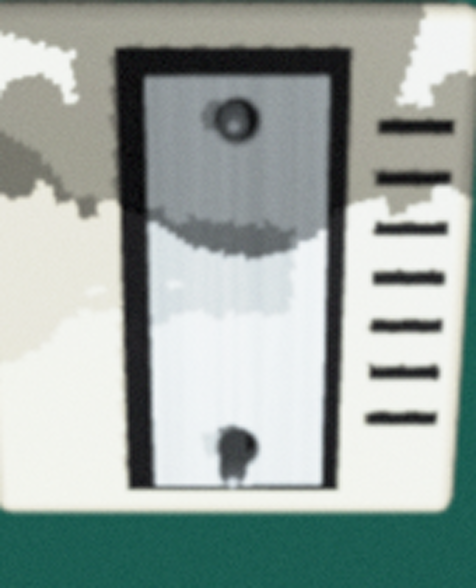

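The spacer lies flat on the black plate with both pins through it. Next is the shaker.

>>> jog_arm(increments=[0,0.002,0.04,-0.006,0,0,0.002,0.1,-0.016,0,0,0.002,0.41,-0.066,0,0,0.002,0.41,-0.066,0,0,0.002,0.41,-0.066,0,0,0.002,0.41,-0.066,0,0,0.002,0.41,-0.066,0,0,0.002,0.41,-0.066,0,0,0.002,0.41,-0.066,0,0,0.002,0.41,-0.066,0])

```text
time_s: 18.88
position: [663.8, 194.7, 206.5]
eef_rot: [0.84, 1.57, 0.633]
wrist_force: [0.2, 0.0, 0.8]
gripper_width: 1.0
```

Run:
```python
from h import *
c=Cam('wrist'); cv2.imwrite('pics/w13.png',c.img)
go(664,196,205,-11.5)
```

```text
cur [664.02 194.55 206.83] jawyaw -11.86 -> shift [ 1.8  1.4 -0.3] mm turn -0.36 alt 179.64 dist 2 q6 1.95 w 1.000 F [ 0.55 -0.31 -0.17] t 18.93 tilt [0. 0.]
```

View pics/w13.png

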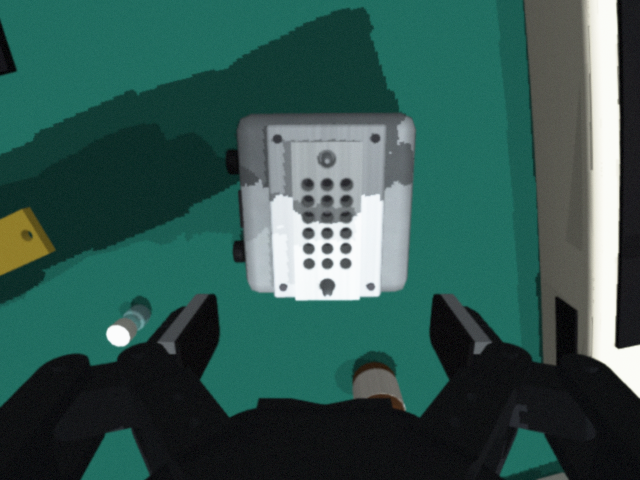

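Small-bore block on the shaker: bore grid corners at (308,184), (346,184), (309,264) and (345,264). Pins are at (326,158) and (327,287), and the bottle at (376,385).

Run:
```python
from h import *
c=Cam('wrist')
g=cv2.cvtColor(c.img,cv2.COLOR_BGR2GRAY)
uv=[(308,184),(346,184),(309,263.5),(345,263.5)]
R=dark(c,uv,6,92)
for r in R: print(r[0],r[1],r[2])
m=np.mean([r[1] for r in R],0); d=R[0][1]+R[1][1]-R[2][1]-R[3][1]
print('mid',m,'yaw',np.degrees(np.arctan2(d[1],d[0]))-90)
# brass: pin/hole
cv2.imwrite('pics/c13.png',cv2.resize(c.img[130:310,260:400],None,fx=3.3,fy=3.3,interpolation=cv2.INTER_CUBIC))
y=np.radians(-12+90);l=48*np.array([np.cos(y),np.sin(y)])
print('pred tips',c.proj([[m[0]+l[0],m[1]+l[1],112],[m[0]-l[0],m[1]-l[1],112]]))
```

```text
[306.86 183.85] [659.35 230.77  92.  ] [11.45 12.1 ]
[345.52 183.6 ] [686.52 225.24  92.  ] [11.69 11.82]
[308.25 263.05] [647.25 171.77  92.  ] [10.53 11.4 ]
[344.86 262.71] [674.61 166.3   92.  ] [10.44 10.96]
mid [666.93 198.52  92.  ] yaw -11.508285220913507
pred tips [[326.86 160.06]
 [326.26 295.66]]
```

View pics/c13.png

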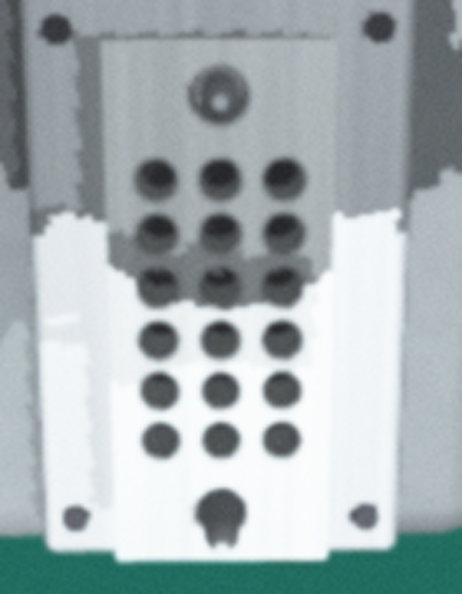

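Run:
```python
from h import *
go(666.9,198.5,70,-11.6)
```

```text
cur [664.14 194.57 207.09] jawyaw -11.87 -> shift [137.1   4.3   1.7] mm turn -0.27 alt 179.73 dist 137 q6 1.95 w 1.001 F [-0.64  0.19  0.35] t 18.98 tilt [0. 0.]
```

>>> jog_arm(increments=[0,0.03,0.0043,0.0019,-0.2,0,0.07,0.0043,0.0019,-0.2,0,0.1,0.0043,0.0019,-0.2,0,0.125,0.0043,0.0019,-0.2,0,0.137,0.0043,0.0019,-0.2,0,0.137,0.0043,0.0019,-0.2,1,0.137,0.0043,0.0019,-0.2,1,0.137,0.0043,0.0019,-0.2,1,0.137,0.0043,0.0019,-0.2,1,0.137,0.0043,0.0019,-0.2,1,0.137,0.0043,0.0019,-0.2,1,0.137,0.0043,0.0019,-0.2])

```text
time_s: 20.48
position: [667.9, 198.7, 71.9]
eef_rot: [0.453, 1.567, 0.249]
wrist_force: [-0.3, -0.7, 6.0]
gripper_width: 0.568
```

Run:
```python
from h import *
c=Cam('wrist'); cv2.imwrite('pics/w14.png',c.img)
go(666.9,198.5,70,-11.6)
```

```text
cur [667.86 198.67  71.91] jawyaw -11.66 -> shift [ 1.9 -0.4 -0.9] mm turn -0.06 alt 179.94 dist 2 q6 1.95 w 0.568 F [-1.06  0.18  5.9 ] t 20.52 tilt [0. 0.]
```

View pics/w14.png

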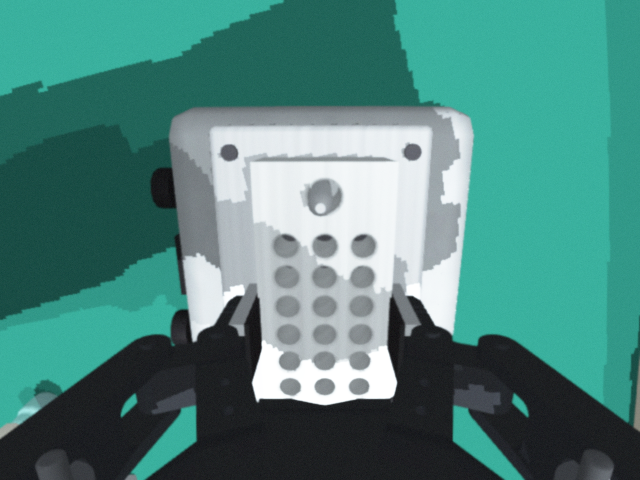

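Small block gripped, upper hole at (324,197). Lifting it 100 mm to clear the pins and the bottle.

>>> jog_arm(increments=[1,-0.01,0,0,0,1,-0.025,0,0,0,1,-0.045,0,0,0,1,-0.07,0,0,0,1,-0.09,0,0,0,1,-0.1,0,0,0,1,-0.1,0,0,0,1,-0.1,0,0,0])

```text
time_s: 21.52
position: [666.9, 198.5, 170.8]
eef_rot: [0.543, 1.569, 0.34]
wrist_force: [0.1, -0.3, -4.7]
gripper_width: 0.568
```

Run:
```python
from h import *
c=hole(20.1,(325,197),16); cv2.imwrite('pics/w15.png',c.img)
go(646.4,-218.5,165,-11.8)
```

```text
hole [324.41 195.79] world [676.96 244.89 190.87] tool [-20.05  47.53   0.52]
cur [666.76 198.44 170.56] jawyaw -11.66 -> shift [   5.3 -412.5   64.3] mm turn 0.14 alt -179.86 dist 417 q6 1.95 w 0.568 F [ 0.35 -0.38 -4.38] t 21.57 tilt [0. 0.]
```

View pics/w15.png

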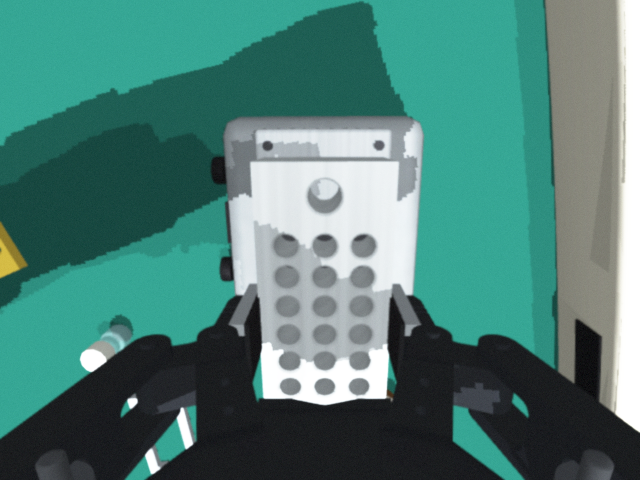

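>>> jog_arm(increments=[1,0,-0.015,0.002,0,1,0,-0.045,0.007,0,1,0,-0.09,0.014,0,1,0,-0.14,0.022,0,1,0,-0.195,0.03,0,1,0,-0.25,0.039,0,1,0,-0.305,0.048,0,1,0,-0.35,0.055,0,1,0,-0.385,0.06,0,1,0,-0.405,0.063,0.14,1,0.01,-0.412,0.0643,0.14,1,0.03,-0.412,0.0643,0.14,1,0.045,-0.412,0.0643,0.14,1,0.05,-0.412,0.0643,0.14,1,0.05,-0.412,0.0643,0.14,1,0.05,-0.412,0.0643,0.14])

```text
time_s: 23.58
position: [647.2, -217.9, 121.1]
eef_rot: [0.228, 1.568, 0.023]
wrist_force: [-0.4, -0.3, -4.8]
gripper_width: 0.568
```

Run:
```python
from h import *
c=hole(20.1,(325,197),16); cv2.imwrite('pics/w16.png',cv2.resize(c.img[120:300,220:430],None,fx=3,fy=3,interpolation=cv2.INTER_CUBIC))
go(646.6,-217.9,84,-11.8); print(c.proj([[656.2,-171.3,100],[656.2,-171.3,74]]))
```

```text
hole [324.39 196.05] world [ 657.28 -171.58  141.22] tool [-20.07  47.45   0.51]
cur [ 647.18 -218.05  121.25] jawyaw -11.79 -> shift [37.2  0.  -0.7] mm turn 0.01 alt -179.99 dist 37 q6 1.33 w 0.573 F [-1.04 -0.74 -3.97] t 23.62 tilt [0. 0.]
[[321.72 181.44]
 [321.95 175.47]]
```

View pics/w16.png

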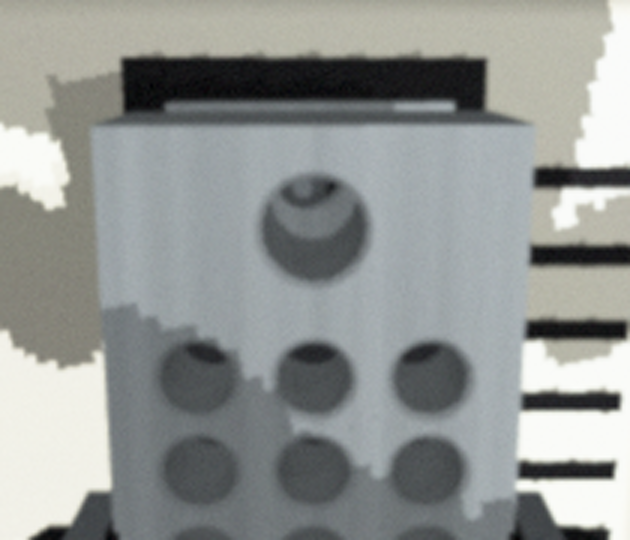

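The pin tip is visible in the hole, 1 mm off along the jaw. Correct and lower onto the spacer.

>>> jog_arm(increments=[1,0,0,-0.001,0,1,0.006,0,-0.001,0,1,0.013,0,-0.001,0,1,0.02,0,-0.001,0,1,0.027,0,-0.001,0,1,0.032,0,-0.001,0,1,0.0355,0,-0.001,0,1,0.037,0,-0.001,0,1,0.037,0,-0.001,0])

```text
time_s: 24.75
position: [646.4, -217.9, 84.4]
eef_rot: [0.166, 1.567, -0.039]
wrist_force: [0.0, 0.4, -3.6]
gripper_width: 0.569
```

Run:
```python
from h import *
c=hole(20.1,(325,197),16); cv2.imwrite('pics/w17.png',c.img)
go(646.4,-218,84,-11.8)
```

```text
hole [324.35 195.64] world [ 656.54 -171.39  104.46] tool [-20.07  47.59   0.5 ]
cur [ 646.48 -217.94   84.47] jawyaw -11.78 -> shift [ 0.5 -0.1 -0.1] mm turn 0.02 alt -179.98 dist 0 q6 1.33 w 0.567 F [-0.17 -0.22 -6.36] t 24.80 tilt [0. 0.]
```

View pics/w17.png

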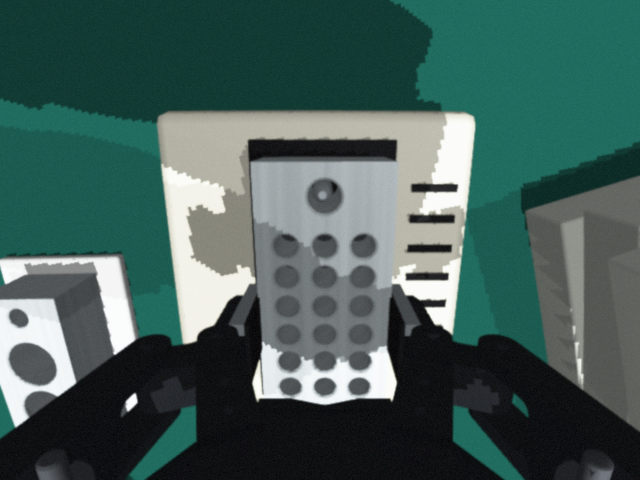

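>>> jog_arm(increments=[1,0.001,0,0,0,0,0.001,0,0,0,0,0.001,0,0,0,0,0.001,0,0,0,0,-0.001,0,0,0,0,-0.03,0,0,0,0,-0.08,0,0,0,0,-0.125,0,0,0,0,-0.125,0,0,0,0,-0.125,0,0,0])

```text
time_s: 26.05
position: [646.0, -217.8, 209.3]
eef_rot: [0.147, 1.567, -0.058]
wrist_force: [0.2, 0.5, -0.6]
gripper_width: 1.0
```

Run:
```python
from h import *
c=Cam('wrist'); cv2.imwrite('pics/w18.png',cv2.resize(c.img[120:330,200:440],None,fx=2.8,fy=2.8,interpolation=cv2.INTER_CUBIC))
go(667,198.5,205,-11.6)
```

```text
cur [ 645.47 -217.63  208.27] jawyaw -11.79 -> shift [  3.6 411.8 -63.9] mm turn -0.19 alt 179.81 dist 417 q6 1.33 w 0.999 F [ 0.22  0.8  -0.87] t 26.10 tilt [0. 0.]
```

View pics/w18.png

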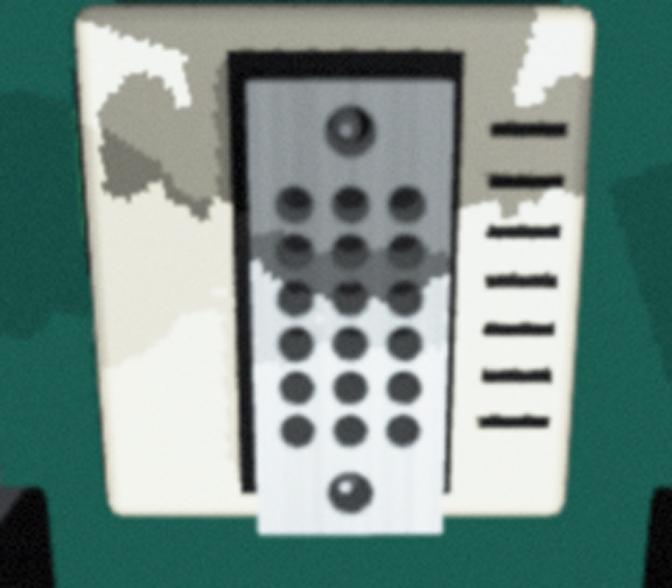

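The small block lies over the spacer with both pins in its holes. Now the bare shaker pins.

>>> jog_arm(increments=[0,0.003,0.04,-0.006,0,0,0.003,0.1,-0.016,0,0,0.003,0.412,-0.064,0,0,0.003,0.412,-0.064,0,0,0.003,0.412,-0.064,0,0,0.003,0.412,-0.064,0,0,0.003,0.412,-0.064,0,0,0.003,0.412,-0.064,0,0,0.003,0.412,-0.064,0,0,0.003,0.412,-0.064,0,0,0.003,0.412,-0.064,0])

```text
time_s: 27.48
position: [667.2, 197.0, 205.5]
eef_rot: [0.436, 1.569, 0.228]
wrist_force: [-0.3, -0.0, -0.3]
gripper_width: 1.0
```

Run:
```python
from h import *
c=Cam('wrist'); cv2.imwrite('pics/w19.png',cv2.resize(c.img[120:320,230:430],None,fx=3,fy=3,interpolation=cv2.INTER_CUBIC))
go(458.5,-259.4,205,-10.2)
y=np.radians(-11.6+90);l=48*np.array([np.cos(y),np.sin(y)]);m=[667,198.5]
print('pred tips',c.proj([[m[0]+l[0],m[1]+l[1],112],[m[0]-l[0],m[1]-l[1],112],[m[0]+l[0],m[1]+l[1],62],[m[0]-l[0],m[1]-l[1],62]]))
```

```text
cur [667.21 197.15 205.66] jawyaw -11.91 -> shift [   0.  -489.8 -110. ] mm turn -1.71 alt 178.29 dist 502 q6 1.95 w 0.997 F [0.21 0.59 0.28] t 27.52 tilt [0. 0.]
pred tips [[322.33 164.98]
 [323.24 300.32]
 [322.61 160.11]
 [323.36 274.61]]
```

View pics/w19.png

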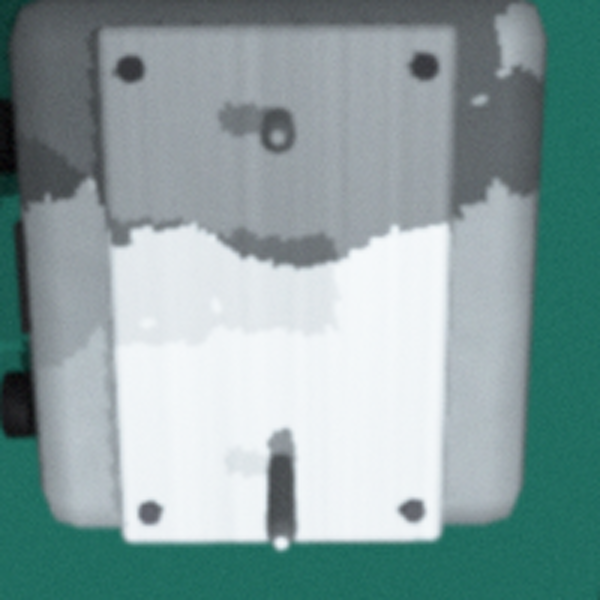

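Shaker pin tips at (322.7,165.3) and (323.7,300.7), against predicted (322.3,165.0) and (323.2,300.3): seat ≈ (667.2,198.2), yaw −11.6°. Back to the tile for the large block.

>>> jog_arm(increments=[0,0,-0.04,-0.01,-0.3,0,0,-0.1,-0.023,-0.8,0,0,-0.49,-0.11,-1.7,0,0,-0.49,-0.11,-1.7,0,0,-0.49,-0.11,-1.7,0,0,-0.49,-0.11,-1.7,0,0,-0.49,-0.11,-1.7,0,0,-0.49,-0.11,-1.7,0,0,-0.49,-0.11,-1.7,0,0,-0.49,-0.11,-1.7,0,0,-0.49,-0.11,-1.7,0,0.05,-0.49,-0.11,-1.7,0,0.08,-0.49,-0.11,-1.7,0,0.08,-0.49,-0.11,-1.7,0,0.08,-0.49,-0.11,-1.7])

```text
time_s: 29.4
position: [459.5, -259.3, 126.3]
eef_rot: [0.064, 1.568, -0.112]
wrist_force: [-0.6, -0.1, 0.0]
gripper_width: 1.002
```

Run:
```python
from h import *
c=Cam('wrist'); cv2.imwrite('pics/w20.png',c.img)
go(458.5,-259.4,17,-10.2)
```

```text
cur [ 459.82 -259.74  126.68] jawyaw -10.15 -> shift [109.7   0.1  -1.8] mm turn 0.05 alt -179.95 dist 110 q6 1.08 w 1.003 F [ 0.3  -0.6  -0.51] t 29.45 tilt [-0.  0.]
```

View pics/w20.png

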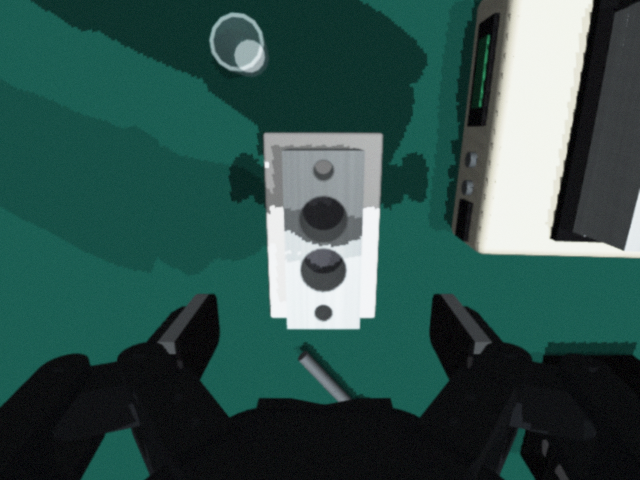

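Block stands centred on the tile, holes at (323,168) and (323,313). Grasp and lift.

>>> jog_arm(increments=[0,0.03,0,-0.0014,0,0,0.07,0,-0.0014,0,0,0.095,0,-0.0014,0,0,0.108,0,-0.0014,0,0,0.109,0,-0.0014,0,1,0.109,0,-0.0014,0,1,0.109,0,-0.0014,0,1,0.109,0,-0.0014,0,1,0.109,0,-0.0014,0,1,0.109,0,-0.0014,0,1,0.109,0,-0.0014,0])

```text
time_s: 30.82
position: [459.7, -260.3, 19.1]
eef_rot: [-0.261, 1.564, -0.438]
wrist_force: [0.5, -0.1, 5.0]
gripper_width: 0.574
```

>>> jog_arm(increments=[1,-0.01,0,0,0,1,-0.03,0,0,0,1,-0.06,0,0,0,1,-0.1,0,0,0,1,-0.13,0,0,0,1,-0.15,0,0,0,1,-0.155,0,0,0,1,-0.155,0,0,0,1,-0.155,0,0,0])

```text
time_s: 31.95
position: [458.1, -259.3, 172.8]
eef_rot: [-0.126, 1.567, -0.303]
wrist_force: [0.7, -0.2, -5.1]
gripper_width: 0.577
```

Run:
```python
from h import *
c=hole(30,(325,200),18); cv2.imwrite('pics/w21.png',c.img)
go(667.2,198.2,172,-11.6)
```

```text
hole [324.69 198.09] world [ 467.04 -211.73  202.84] tool [-30.02  48.4    0.56]
cur [ 458.09 -259.36  172.83] jawyaw -10.15 -> shift [  1.1 487.2 125.2] mm turn 1.45 alt -178.55 dist 503 q6 1.08 w 0.577 F [-0.25  0.57 -5.08] t 32.00 tilt [-0.  0.]
```

View pics/w21.png

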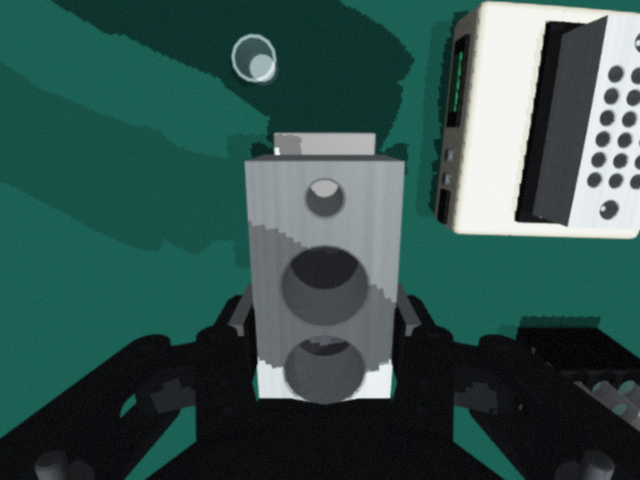

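>>> jog_arm(increments=[1,0,0.015,0.004,0,1,0,0.045,0.012,0.2,1,0,0.09,0.023,0.4,1,0,0.14,0.036,0.6,1,0,0.195,0.05,0.8,1,0,0.25,0.064,1,1,0,0.305,0.078,1.2,1,0,0.36,0.092,1.4,1,0,0.41,0.105,1.45,1,0,0.45,0.115,1.45,1,0,0.475,0.122,1.45,1,0,0.487,0.1247,1.45,1,0.015,0.487,0.1247,1.45,1,0.035,0.487,0.1247,1.45,1,0.045,0.487,0.1247,1.45,1,0.045,0.487,0.1247,1.45,1,0.045,0.487,0.1247,1.45])

```text
time_s: 34.12
position: [667.2, 197.5, 128.8]
eef_rot: [-0.024, 1.566, -0.227]
wrist_force: [0.2, -0.3, -5.1]
gripper_width: 0.573
```

Run:
```python
from h import *
c=hole(30,(325,200),18); cv2.imwrite('pics/w22.png',cv2.resize(c.img[120:300,220:430],None,fx=3,fy=3,interpolation=cv2.INTER_CUBIC))
go(666.6,197.9,73,-11.6)
y=np.radians(-11.6+90);l=48*np.array([np.cos(y),np.sin(y)]);m=[667.2,198.2]
print('pred tip',c.proj([[m[0]+l[0],m[1]+l[1],112]]))
```

```text
hole [324.58 198.22] world [677.36 244.8  158.81] tool [-30.    48.36   0.57]
cur [667.4  197.68 129.11] jawyaw -11.63 -> shift [56.1  0.  -1.1] mm turn -0.03 alt 179.97 dist 56 q6 1.95 w 0.571 F [ 0.38 -0.08 -4.79] t 34.17 tilt [0.   0.01]
pred tip [[322.73 179.91]]
```

View pics/w22.png

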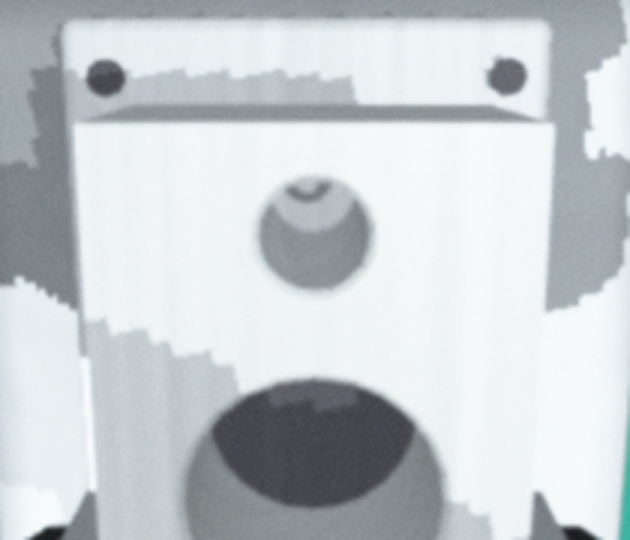

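Pin tip visible at (322.7,180.7) as predicted. Lowering onto the shaker.

>>> jog_arm(increments=[1,0,0,-0.0008,0,1,0.006,0,-0.0008,0,1,0.013,0,-0.0008,0,1,0.02,0,-0.0008,0,1,0.028,0,-0.0008,0,1,0.036,0,-0.0008,0,1,0.044,0,-0.0008,0,1,0.05,0,-0.0008,0,1,0.054,0,-0.0008,0,1,0.056,0,-0.0008,0,1,0.056,0,-0.0008,0])

```text
time_s: 35.55
position: [667.1, 197.9, 73.4]
eef_rot: [0.05, 1.565, -0.153]
wrist_force: [1.2, 0.3, -4.5]
gripper_width: 0.573
```

Run:
```python
from h import *
c=hole(30,(325,200),18); cv2.imwrite('pics/w23.png',c.img)
go(666.6,197.9,73,-11.6)
```

```text
hole [324.57 197.8 ] world [677.26 245.27 103.37] tool [-29.98  48.49   0.57]
cur [667.17 197.86  73.36] jawyaw -11.63 -> shift [ 0.4 -0.1 -0.6] mm turn -0.03 alt 179.97 dist 1 q6 1.95 w 0.571 F [-0.06  0.66 -5.19] t 35.60 tilt [0.   0.01]
```

View pics/w23.png

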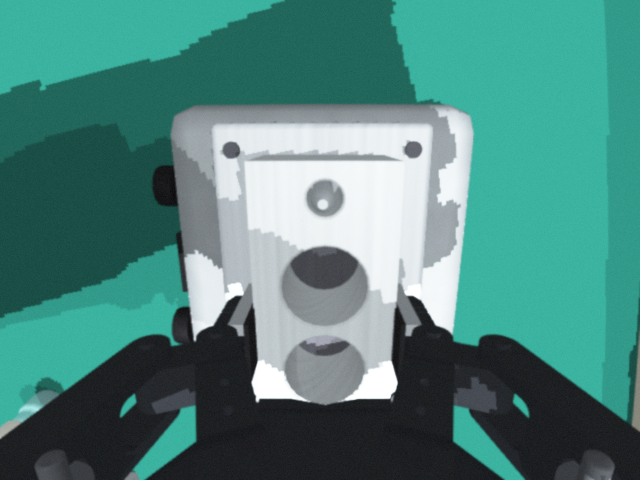

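>>> jog_arm(increments=[1,0.0008,0,0,0,1,0.0012,0,0,0,0,0.0012,0,0,0,0,0.0012,0,0,0,0,0.001,0,0,0,0,-0.001,0,0,0,0,-0.03,0,0,0,0,-0.08,0,0,0,0,-0.135,0,0,0,0,-0.135,0,0,0,0,-0.135,0,0,0])

```text
time_s: 36.98
position: [666.4, 198.0, 208.4]
eef_rot: [0.081, 1.564, -0.122]
wrist_force: [-0.7, -0.2, -0.7]
gripper_width: 1.002
```

Run:
```python
from h import *
c=Cam('wrist'); cv2.imwrite('pics/w24.png',cv2.resize(c.img[120:330,200:440],None,fx=2.8,fy=2.8,interpolation=cv2.INTER_CUBIC))
go(449,-10.5,125,-6.2)
```

```text
cur [665.78 197.88 207.21] jawyaw -11.63 -> shift [  81.5 -247.8 -170.7] mm turn -5.43 alt 174.57 dist 312 q6 1.95 w 1.001 F [ 0.7   0.39 -0.7 ] t 37.02 tilt [-0.  0.]
```

View pics/w24.png

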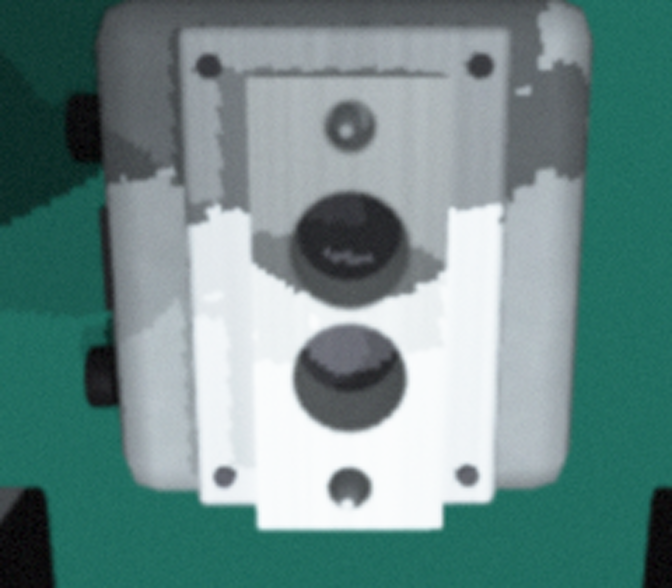

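Large block seated on the shaker with both pins in it. Now the frame.

>>> jog_arm(increments=[0,0,-0.03,-0.02,-1,0,0,-0.08,-0.055,-3,0,0,-0.248,-0.171,-5.4,0,0,-0.248,-0.171,-5.4,0,0,-0.248,-0.171,-5.4,0,0,-0.248,-0.171,-5.4,0,0,-0.248,-0.171,-5.4,0,0.04,-0.248,-0.171,-5.4,0,0.081,-0.248,-0.171,-5.4,0,0.081,-0.248,-0.171,-5.4,0,0.081,-0.248,-0.171,-5.4,0,0.081,-0.248,-0.171,-5.4])

```text
time_s: 38.52
position: [450.3, -10.6, 127.1]
eef_rot: [-0.121, 1.563, -0.23]
wrist_force: [-0.2, 0.1, -0.1]
gripper_width: 1.004
```

Run:
```python
from h import *
c=Cam('wrist'); cv2.imwrite('pics/w25.png',c.img)
go(449,-10.5,125,-6.2)
```

```text
cur [450.13 -10.73 127.  ] jawyaw -6.21 -> shift [ 2.   0.1 -1.2] mm turn -0.01 alt 179.99 dist 2 q6 1.48 w 1.005 F [-0.78  0.25 -0.  ] t 38.58 tilt [-0.    0.01]
```

View pics/w25.png

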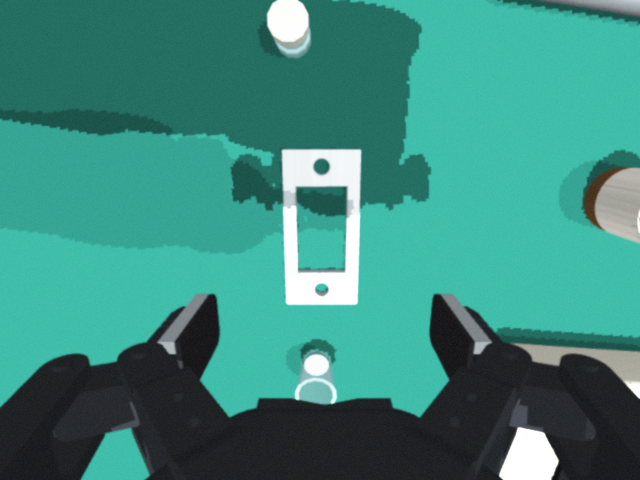

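Frame at centre, holes at (321,166) and (321,290). Vial at (290,25), beaker at (316,380).

Run:
```python
from h import *
c=Cam('wrist')
R=dark(c,[(321,166),(321,289)],9,8)
for r in R: print(*r)
a,b=R[0][1],R[1][1]; m=(a+b)/2; y=np.degrees(np.arctan2(*(a-b)[1::-1]))-90
print('len',np.linalg.norm(a-b),m,'yaw',y)
go(m[0],m[1],1,y); print(c.on([[316,365]],0),c.on([[290,50]],0))
```

```text
[321.44 166.15] [454.23  35.57   8.  ] [15.81 15.95] 159.0
[321.52 289.3 ] [443.72 -59.86   8.  ] [12.18 13.38] 197.0
len 96.00029972296545 [448.97 -12.14   8.  ] yaw -6.283365334371538
cur [449.88 -10.75 126.86] jawyaw -6.22 -> shift [125.9  -1.4  -1.7] mm turn 0.07 alt -179.93 dist 126 q6 1.48 w 0.996 F [-0.49 -0.49  0.43] t 38.62 tilt [-0.    0.01]
[[ 430.59 -134.42    0.  ]] [[441.33 116.01   0.  ]]
```

>>> jog_arm(increments=[0,0.03,-0.0014,-0.0015,0,0,0.07,-0.0014,-0.0015,0,0,0.1,-0.0014,-0.0015,0,0,0.12,-0.0014,-0.0015,0,0,0.126,-0.0014,-0.0015,0,0,0.128,-0.0014,-0.0015,0,0,0.128,-0.0014,-0.0015,0,1,0.128,-0.0014,-0.0015,0,1,0.128,-0.0014,-0.0015,0,1,0.128,-0.0014,-0.0015,0,1,0.128,-0.0014,-0.0015,0,1,0.128,-0.0014,-0.0015,0,1,0.128,-0.0014,-0.0015,0])

```text
time_s: 40.25
position: [449.6, -12.3, -0.0]
eef_rot: [-0.132, 1.562, -0.24]
wrist_force: [-2.2, 0.4, 9.1]
gripper_width: 0.626
```

Run:
```python
from h import *
c=Cam('wrist'); cv2.imwrite('pics/w26.png',c.img)
go(449,-12.1,0,-6.2)
```

```text
cur [449.58 -12.31  -0.04] jawyaw -6.21 -> shift [-0.   0.1 -0.6] mm turn -0.01 alt 179.99 dist 1 q6 1.47 w 0.623 F [-1.96  1.13  8.85] t 40.30 tilt [-0.    0.01]
```

View pics/w26.png

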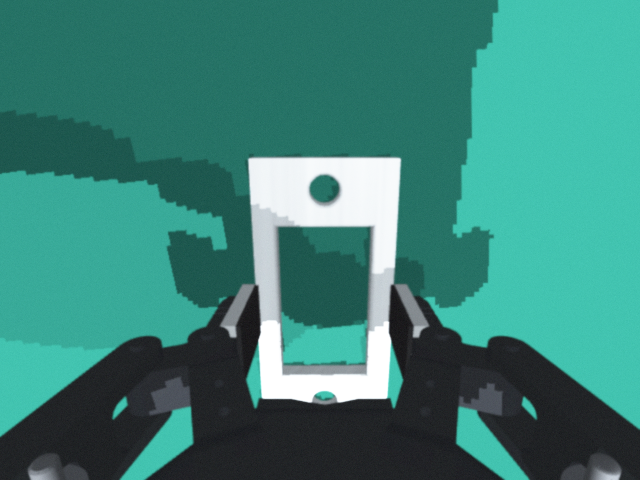

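Frame gripped (0.625), far hole at (324,189). Lifting it.

>>> jog_arm(increments=[1,-0.01,0,0,0,1,-0.03,0,0,0,1,-0.06,0,0,0,1,-0.1,0,0,0,1,-0.14,0,0,0,1,-0.155,0,0,0,1,-0.16,0,0,0,1,-0.16,0,0,0,1,-0.16,0,0,0])

```text
time_s: 41.42
position: [447.5, -11.8, 158.9]
eef_rot: [-0.144, 1.564, -0.252]
wrist_force: [0.3, -0.1, -3.3]
gripper_width: 0.625
```

Run:
```python
from h import *
c=hole(8,(324,189),13); cv2.imwrite('pics/w27.png',c.img)
go(667,198,160,-11.6)
```

```text
hole [324.53 188.46] world [453.04  36.22 166.92] tool [-8.04 48.34  0.41]
cur [447.53 -11.81 158.93] jawyaw -6.21 -> shift [ -0.1 232.3 195.5] mm turn 5.39 alt -174.61 dist 304 q6 1.47 w 0.625 F [-0.48 -0.47 -2.34] t 41.48 tilt [-0.    0.01]
```

View pics/w27.png

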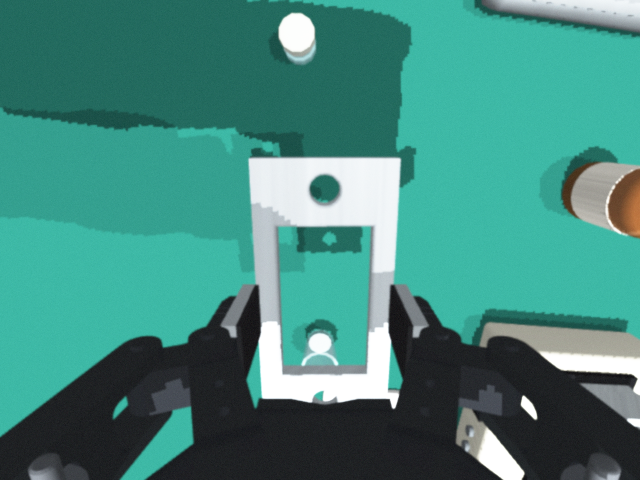

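>>> jog_arm(increments=[1,0,0.012,0.01,0.5,1,0,0.035,0.03,1.5,1,0,0.07,0.06,2.5,1,0,0.11,0.093,3.5,1,0,0.15,0.127,4.5,1,0,0.19,0.16,5.4,1,0,0.215,0.181,5.4,1,0,0.228,0.192,5.4,1,0,0.2323,0.1952,5.4,1,0.015,0.2323,0.1952,5.4,1,0.032,0.2323,0.1952,5.4,1,0.039,0.2323,0.1952,5.4,1,0.039,0.2323,0.1952,5.4,1,0.039,0.2323,0.1952,5.4])

```text
time_s: 43.22
position: [667.2, 197.8, 121.5]
eef_rot: [-0.004, 1.564, -0.207]
wrist_force: [0.0, -0.3, -1.0]
gripper_width: 0.625
```

Run:
```python
from h import *
c=hole(8,(324,189),13); cv2.imwrite('pics/w28.png',cv2.resize(c.img[120:320,220:430],None,fx=2.9,fy=2.9,interpolation=cv2.INTER_CUBIC))
go(666.7,198,102,-11.6)
y=np.radians(-11.6+90);l=48*np.array([np.cos(y),np.sin(y)]);m=[667.2,198.2]
print('pred tip',c.proj([[m[0]+l[0],m[1]+l[1],112]]))
```

```text
hole [324.37 183.41] world [677.75 246.93 129.53] tool [-8.   50.27  0.49]
cur [667.38 197.87 121.78] jawyaw -11.62 -> shift [19.8 -0.  -0.8] mm turn -0.02 alt 179.98 dist 20 q6 1.95 w 0.627 F [-0.09 -0.09 -2.54] t 43.27 tilt [0.   0.01]
pred tip [[322.83 182.56]]
```

View pics/w28.png

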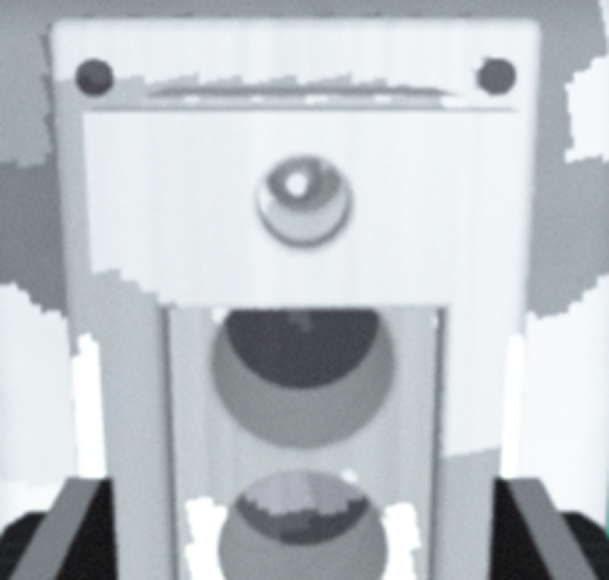

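Run:
```python
from h import *
c=Cam('wrist'); I=np.linalg.inv(c.tool)
for uv,z in (((324.8,189.0),c.tool[2,3]+8),((322.4,183.4),112)): print(uv,(I@np.r_[c.on([uv],z)[0],1])[:3])
```

```text
(324.8, 189.0) [-7.99 48.16  0.65]
(322.4, 183.4) [ 9.78 48.02 -0.35]
```

>>> jog_arm(increments=[1,0,-0.0001,-0.0009,0,1,0.003,-0.0001,-0.0009,0,1,0.007,-0.0001,-0.0009,0,1,0.011,-0.0001,-0.0009,0,1,0.015,-0.0001,-0.0009,0,1,0.018,-0.0001,-0.0009,0,1,0.0195,-0.0001,-0.0009,0,1,0.0195,-0.0001,-0.0009,0])

```text
time_s: 44.32
position: [666.7, 198.0, 102.4]
eef_rot: [0.037, 1.563, -0.165]
wrist_force: [-1.0, -0.1, -2.8]
gripper_width: 0.626
```

Run:
```python
from h import *
c=Cam('wrist'); cv2.imwrite('pics/w29.png',c.img)
go(666.7,198,102,-11.6)
```

```text
cur [666.78 198.03 102.39] jawyaw -11.62 -> shift [ 0.4 -0.  -0.1] mm turn -0.02 alt 179.98 dist 0 q6 1.95 w 0.624 F [ 0.11 -0.2  -2.61] t 44.38 tilt [0.   0.01]
```

View pics/w29.png

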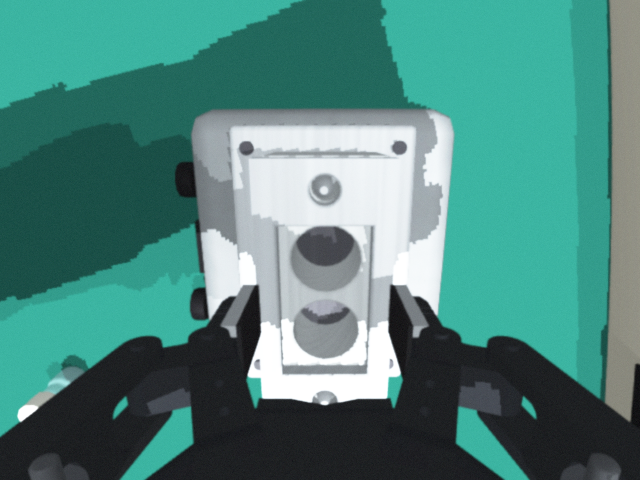

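Both pins show through the frame holes. Settle the last half millimetre, release and rise.

>>> jog_arm(increments=[1,0.0008,0,0,0,1,0.0012,0,0,0,0,0.0012,0,0,0,0,0.0012,0,0,0,0,0.001,0,0,0,0,-0.001,0,0,0,0,-0.03,0,0,0,0,-0.08,0,0,0,0,-0.11,0,0,0,0,-0.11,0,0,0,0,-0.11,0,0,0])

```text
time_s: 45.75
position: [665.6, 198.1, 211.5]
eef_rot: [-0.009, 1.564, -0.212]
wrist_force: [-0.6, -0.2, -0.3]
gripper_width: 0.996
```

Run:
```python
from h import *
c=Cam('wrist'); cv2.imwrite('pics/w30.png',cv2.resize(c.img[110:330,200:440],None,fx=2.7,fy=2.7,interpolation=cv2.INTER_CUBIC))
s=Cam('side'); cv2.imwrite('pics/s30.png',s.img)
cv2.imwrite('pics/s30a.png',cv2.resize(s.img[100:300,130:390],None,fx=3,fy=3,interpolation=cv2.INTER_CUBIC))
t=Cam('top'); cv2.imwrite('pics/t30.png',t.img); go(550,0,300,-11)
```

```text
cur [665.08 198.   210.51] jawyaw -11.62 -> shift [ -89.7 -217.2  -72.4] mm turn -0.62 alt 179.38 dist 246 q6 1.95 w 1.002 F [-0.82 -0.37 -0.69] t 45.90 tilt [-0.    0.01]
```

View pics/w30.png

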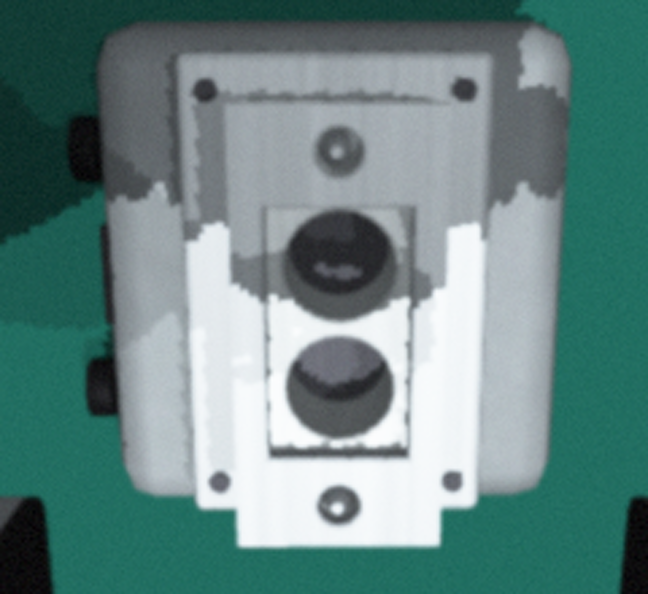

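View pics/s30a.png

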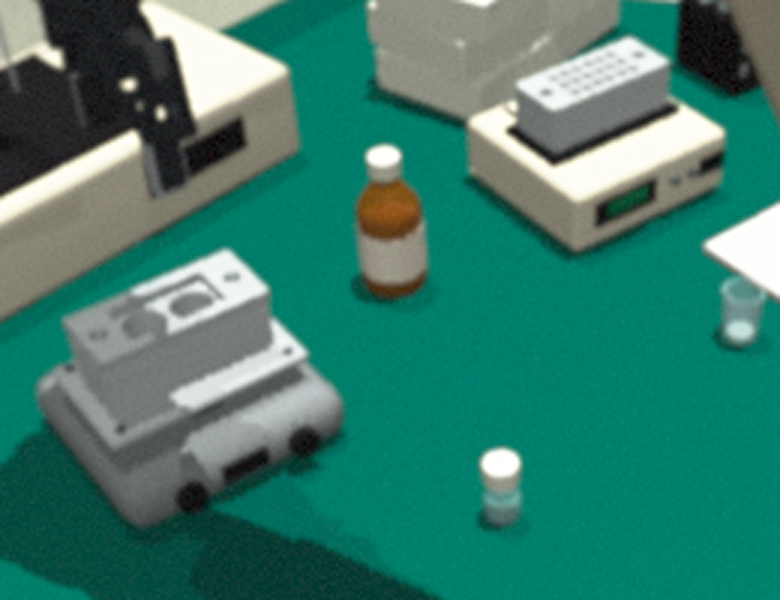

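Run:
```python
from h import *
a=cv2.imread('pics/side0.png'); b=cv2.imread('pics/s30.png')
for n,(u,v,w,h) in dict(bottle=(240,140,45,70),vial=(280,240,35,45),beaker=(362,185,28,38),yellow=(270,305,90,60),red=(315,375,60,95),black=(180,360,85,80)).items():
    t=a[v:v+h,u:u+w]; r=cv2.matchTemplate(b[v-6:v+h+6,u-6:u+w+6],t,cv2.TM_CCOEFF_NORMED); m=cv2.minMaxLoc(r); print(n,m[1],np.array(m[3])-6)
c=Cam('wrist')
R=dark(c,[(325.6,166),(325.4,297)],9,110)
for r in R: print(*r)
d=R[0][1]-R[1][1]; print(np.linalg.norm(d),(R[0][1]+R[1][1])/2)
```

```text
bottle 0.9953438639640808 [0 0]
vial 0.9338803887367249 [0 0]
beaker 0.9945512413978577 [0 0]
yellow 0.9057229161262512 [0 1]
red 0.9549762606620789 [0 0]
black 0.8994914293289185 [0 0]
[326.42 165.35] [677.12 245.05 110.  ] [17.78 18.61] 122.0
[326.   296.96] [657.66 151.13 110.  ] [14.58 15.86] 172.0
95.91468665177551 [667.39 198.09 110.  ]
```

View pics/t30.png

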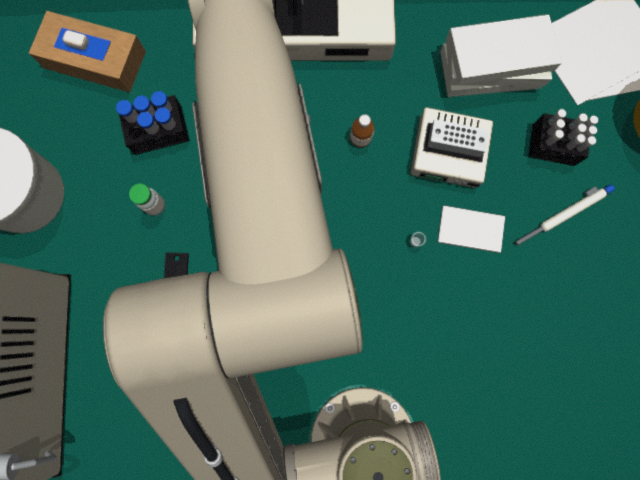

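The top view shows the small-bore block on the heater at (460,135), the tile empty, and the beaker and bottle where they were. The frame holes measure 95.9 mm apart at 110 mm height, which fits a fully seated stack. The gripper is clear, so I hand in.

Run:
```python
from plant import manip
print(manip.close_job())
```

```text
the job is handed in; nothing more can be done
None
```

The blocks are exchanged and the job is handed in, at about 46 s of the 144 s allowed.

I parked the large-bore block on the tile and put the plain spacer on the heater's pins. The small-bore block then went from the shaker onto the spacer, the large-bore block from the tile onto the shaker, and the hold-down frame over it.

**Last checks:**
- **Heater:** both pins showed in the holes of the spacer, and then of the small-bore block on top of it. The last side view showed no gap in the stack.
- **Shaker:** both pins show through the frame. Its holes measure 95.9 mm apart (nominal 96) at the expected top height of 110 mm. That check only rules out a gap of several millimetres; no direct height reading was taken.
- **Bystanders:** the bottle, vial and beaker, and the black and red look-alikes, showed no shift against the first side picture. The yellow plate matched with a 1-pixel offset, which I put down to changed shadows; the arm never touched it.
- **Release:** the gripper is open and about 100 mm above the frame, touching nothing.

No check failed. One hole reading, taken during the frame's approach, was upset by its image threshold; I measured that hole again by eye in the enlarged picture before lowering.

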